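# Go-gauge three welded bosses and set the rejects apart

### The arm

A 7-joint arm with a two-finger parallel gripper is mounted at the origin on the work surface; the furniture and walls round the work are solid. World frame = base frame: x ahead of the robot, y to its left, z up, the work surface at z = 0. Lengths are in m, angles in rad, forces in N, time in s.
With the tool pointing down it reaches from about 0.4 to 0.875 m from the base axis. Payload 19.3 kg.
Tool frame: the origin (TCP) lies midway between the tips of the shut fingers; the grasp point (between the pads) lies 19 mm behind it (bot.pinch_z is the distance from the TCP to the grasp point, in m); z points along the fingers, y is the line along which they close (so a half turn about z gives the same grasp; the last joint's range is limited). The gripper opens to 85 mm and grips with 20 to 120 N. Pads are 22 mm wide; open, the fingers measure 114 mm over their backs; the gripper's body (76 mm by 85 mm) begins 54 mm behind the grasp point. The pads swing forward as they close: fully open they stand 13 mm farther back than shut.
Start: joints at [1.172, 0.521, -0.036, 1.599, 0.021, 1.021, -0.113], TCP at [0.202, -0.592, 0.231] pointing down, gripper open.
Joint ranges: [-2.91, 2.91], [-0.3, 2.13], [-1.5, 1.42], [0.17, 2.43], [-1.26, 4.41], [0.16, 1.93], [-2.52, 2.52]. Speed limits (rad/s): [1.89, 1.89, 2.39, 2.39, 3.01, 3.01, 3.01].

### API

Orientations are given as [roll, pitch, yaw] about the fixed x, y, z axes, in that order (R = Rz(yaw) Ry(pitch) Rx(roll)).
In Python, from workcell import observe, viewer, bot gives the robot as it stands. The module is installed in compiled form; this text tells all that it offers.
- The arm moves only by the tool play_rows, never from a script. Its argument "motion" is a list of rows, each a list of 7 numbers: the shift along the tool's x, y, z in cm, then the turn, a rotation vector about the tool's x, y, z in rad, then the opening, from -1 (shut) to 1 (fully open), so that 0 is half open. A call has exactly 5 rows; each row is the pose to reach, as a shift and turn from the pose commanded when the call began, along the tool's axes at that moment; what a row does not reach only later rows make up. A row lasts 1/10 s, in which the tool goes at most 50 mm and 8.59 degrees, less where a joint would pass 70% of its speed; a pose out of reach is approached as far as the arm can. A call with a gripper value outside its range is refused whole. The fingers move at their own pace and stop on an object; "squeeze" is the grip in N (left out, the last holds). Time passes only in rows, so rows that repeat a pose let the fingers close, or fill a call up. It gives the time, the measured TCP pose, the force, the opening and the grip force at its end, in the units of the state.
- observe(): the state, without advancing time (a new reading comes with each control period).
- viewer.grab_frame(name): name is "scene" or "side" or "wrist"; returns (picture, depth): 384x512x3 uint8, red, green, blue; 384x512 float32, m along the optical axis (not along the pixel's ray), 0 where there is no reading.
- viewer.camera_info(name): a dict with "fx", "fy", "cx", "cy" (pixels), "R" (3x3) and "t" (3): a world point X has camera coordinates R X + t. Camera axes: x right, y down, z forward; pixel columns grow to the right and rows downward; lengths in m; the calibration is good to about 2 mm. The wrist camera is an equidistant fisheye: a pixel r from the principal point sees the ray r / f radians off the axis. A picture is of the moment at which its call begins: read the wrist's pose just before it. camera_info takes no time and is no camera call; for the wrist camera it gives the pose at the moment of the call.
- bot.job_done(): hands the job in; it is judged then, once.
The state is a dict: "clock": time; "qpos": joint angles; "qd": joint speeds; "joint_efforts": joint torques, N m; "position": TCP position; "tool_rot": TCP orientation; "force": force on the tool from outside, world axes, zero at the start; "moment": the same for the moment, N m; "grip_width": finger opening in m; "finger_force": force on a finger pad.
Only numpy, scipy, OpenCV 4.12 (cv2) and the standard library are available. Lean on these libraries where they do the work, as an engineer would, in place of code of your own. Each camera call takes 0.05 s, during which the arm holds its last target. There are 200 camera calls.

### The job

Check the three welded bosses in the sloping rack, from left to right as the robot sees them, with the green-handled go gauge: holding it, push it straight down each bore as far as it will go; a boss is good only if the pin goes all the way in, up to the brass collar. Then hang the gauge back in its wooden stand, stand every boss that failed upright in the red tray, and leave the good ones as they sit in the rack. Do not disturb the other things on the table.

Things in the scene. Friction and masses are not known exactly. Their poses are not given: they have to be found in the camera images.
- gauge: go gauge, 116 mm long, 0.12 kg: steel pin 18 mm in diameter, 40 mm long, tip tapered to 12 mm over its last 4 mm; brass collar, 36 mm across, from 40 to 46 mm; green grip 22 x 22 mm square from 46 to 116 mm. Origin: centre of the pin's tip; z from the tip to the grip; x and y square to the grip's faces. Starts upright, pin down, in the stand
- stand: fixed wooden gauge stand, block 64 x 64 x 50 mm high with a round 26 mm hole straight down through its middle; the gauge hangs in it by its collar, pin tip 10 mm above the table. Origin: centre of the underside; z up
- rack: fixed blue rack, 230 mm (y) x 105 mm, like a lectern: the face slopes 30 degrees, low edge on the robot's side (-x), so the bosses lean 30 degrees from upright towards rack -x. Three places 80 mm apart along y; each boss rests against a V stop on its lower side, 14 mm high; its upper 36 mm is free all round. Origin: centre of the underside; x horizontal, z up
- seat_left (a point): point on the rack's sloping face under the left place (as seen from the robot), where the centre of the lower end of the boss there rests
- seat_middle (a point): point on the rack's sloping face under the middle place (as seen from the robot), where the centre of the lower end of the boss there rests
- seat_right (a point): point on the rack's sloping face under the right place (as seen from the robot), where the centre of the lower end of the boss there rests
- boss_a: steel boss, one of three look-alikes: tube 40 mm outside, 50 mm long, 0.2 kg, 22 mm bore open at both ends, dark weld bead round it. Some have weld run-through in the bore, 12 mm or more below the mouth, that stops the gauge; only the gauge tells which. Starts in any of the rack's places. Origin: centre of its lower end; z along the bore to the mouth, 50 mm away
- boss_b: steel boss, one of three look-alikes: tube 40 mm outside, 50 mm long, 0.2 kg, 22 mm bore open at both ends, dark weld bead round it. Some have weld run-through in the bore, 12 mm or more below the mouth, that stops the gauge; only the gauge tells which. Starts in any of the rack's places. Origin: centre of its lower end; z along the bore to the mouth, 50 mm away
- boss_c: steel boss, one of three look-alikes: tube 40 mm outside, 50 mm long, 0.2 kg, 22 mm bore open at both ends, dark weld bead round it. Some have weld run-through in the bore, 12 mm or more below the mouth, that stops the gauge; only the gauge tells which. Starts in any of the rack's places. Origin: centre of its lower end; z along the bore to the mouth, 50 mm away
- tray: fixed red open tray for rejects, outside 88 (x) x 158 (y) x 20 mm high, walls and floor 4 mm thick; room for two bosses standing side by side along its y. Origin: centre of the underside on the table; z up
- tape_measure: yellow and black tape measure, 36 x 80 x 62 mm high; loose bystander, not to be disturbed. Origin: centre of its underside
- plate_blank: bare steel plate blank, 60 x 60 x 10 mm; loose bystander, not to be disturbed. Origin: centre of its underside
- paint_marker: white and red paint marker lying down, 18 x 135 x 18 mm; loose bystander, not to be disturbed. Origin: centre of its underside
- gas_cup: orange-pink ceramic gas nozzle standing up, 22 mm across, 46 mm high; loose bystander, not to be disturbed. Origin: centre of its underside

How it is judged:
On the way, in this order (a step that is already met when the one before it is completed fails the run):
1. the held gauge is pushed down the bore of the left boss in the rack until its tip is at least 34 mm in, or stopped inside and pressed on with more than 1.5 N (((distance between boss_a and seat_left below 0.015 m and x of gauge in the frame of boss_a between -0.005 and 0.005 m and y of gauge in the frame of boss_a between -0.005 and 0.005 m and z of gauge in the frame of boss_a below 0.038 m and contact force between gauge and the fingers above 0.5 N and angle between the z axis of gauge and the z axis of boss_a, either way round below 0.2 rad and contact force between gauge and boss_a above 1.5 N) or (distance between boss_b and seat_left below 0.015 m and x of gauge in the frame of boss_b between -0.005 and 0.005 m and y of gauge in the frame of boss_b between -0.005 and 0.005 m and z of gauge in the frame of boss_b below 0.016 m and contact force between gauge and the fingers above 0.5 N and angle between the z axis of gauge and the z axis of boss_b, either way round below 0.2 rad) or (distance between boss_c and seat_left below 0.015 m and x of gauge in the frame of boss_c between -0.005 and 0.005 m and y of gauge in the frame of boss_c between -0.005 and 0.005 m and z of gauge in the frame of boss_c below 0.027 m and contact force between gauge and the fingers above 0.5 N and angle between the z axis of gauge and the z axis of boss_c, either way round below 0.2 rad and contact force between gauge and boss_c above 1.5 N))), for 0.1 s.
2. the held gauge is pushed down the bore of the middle boss in the rack until its tip is at least 34 mm in, or stopped inside and pressed on with more than 1.5 N (((distance between boss_a and seat_middle below 0.015 m and x of gauge in the frame of boss_a between -0.005 and 0.005 m and y of gauge in the frame of boss_a between -0.005 and 0.005 m and z of gauge in the frame of boss_a below 0.038 m and contact force between gauge and the fingers above 0.5 N and angle between the z axis of gauge and the z axis of boss_a, either way round below 0.2 rad and contact force between gauge and boss_a above 1.5 N) or (distance between boss_b and seat_middle below 0.015 m and x of gauge in the frame of boss_b between -0.005 and 0.005 m and y of gauge in the frame of boss_b between -0.005 and 0.005 m and z of gauge in the frame of boss_b below 0.016 m and contact force between gauge and the fingers above 0.5 N and angle between the z axis of gauge and the z axis of boss_b, either way round below 0.2 rad) or (distance between boss_c and seat_middle below 0.015 m and x of gauge in the frame of boss_c between -0.005 and 0.005 m and y of gauge in the frame of boss_c between -0.005 and 0.005 m and z of gauge in the frame of boss_c below 0.027 m and contact force between gauge and the fingers above 0.5 N and angle between the z axis of gauge and the z axis of boss_c, either way round below 0.2 rad and contact force between gauge and boss_c above 1.5 N))), for 0.1 s.
3. the held gauge is pushed down the bore of the right boss in the rack until its tip is at least 34 mm in, or stopped inside and pressed on with more than 1.5 N (((distance between boss_a and seat_right below 0.015 m and x of gauge in the frame of boss_a between -0.005 and 0.005 m and y of gauge in the frame of boss_a between -0.005 and 0.005 m and z of gauge in the frame of boss_a below 0.038 m and contact force between gauge and the fingers above 0.5 N and angle between the z axis of gauge and the z axis of boss_a, either way round below 0.2 rad and contact force between gauge and boss_a above 1.5 N) or (distance between boss_b and seat_right below 0.015 m and x of gauge in the frame of boss_b between -0.005 and 0.005 m and y of gauge in the frame of boss_b between -0.005 and 0.005 m and z of gauge in the frame of boss_b below 0.016 m and contact force between gauge and the fingers above 0.5 N and angle between the z axis of gauge and the z axis of boss_b, either way round below 0.2 rad) or (distance between boss_c and seat_right below 0.015 m and x of gauge in the frame of boss_c between -0.005 and 0.005 m and y of gauge in the frame of boss_c between -0.005 and 0.005 m and z of gauge in the frame of boss_c below 0.027 m and contact force between gauge and the fingers above 0.5 N and angle between the z axis of gauge and the z axis of boss_c, either way round below 0.2 rad and contact force between gauge and boss_c above 1.5 N))), for 0.1 s.
At the end, for the whole second after the job is handed in: Failed bosses stand upright (0.15 rad) on the red tray's floor, within 30 mm (x) and 65 mm (y) of its centre; passed ones are within 12 mm of their start, leaning in the rack as before (0.39-0.66 rad); the gauge hangs upright in its stand, collar down (4 mm), within 8 mm of centre; all at rest (x of boss_a in the frame of tray between -0.03 and 0.03 m and y of boss_a in the frame of tray between -0.065 and 0.065 m and z of each of boss_a, boss_c in the frame of tray below 0.012 m and angle between each of boss_a, boss_c, gauge's own z axis and vertical below 0.15 rad and linear speed of each of boss_a, boss_c, boss_b, gauge below 0.02 m/s and x of boss_c in the frame of tray between -0.03 and 0.03 m and y of boss_c in the frame of tray between -0.065 and 0.065 m and distance of boss_b from where it was at the start of the episode below 0.012 m and angle between boss_b's own z axis and vertical between 0.39 and 0.66 rad and x of gauge in the frame of stand between -0.008 and 0.008 m and y of gauge in the frame of stand between -0.008 and 0.008 m and z of gauge in the frame of stand below 0.014 m); the robot touches nothing.
It fails at once if a bystander (tape measure, plate blank, paint marker, gas nozzle) is moved more than 30 mm (distance of any of tape_measure, plate_blank, paint_marker, gas_cup from where it was at the start of the episode above 0.03 m).
It also fails if it takes over 72 s, if anything falls off the work surface, if the arm or the gripper's body presses on something with over 40 N, if the wrist force passes 120 N, or if a joint passes its speed limit or range.

## Working session

There is one attempt and no reset: what is moved stays moved. The work goes in short steps, Python scripts to look and compute and a tool call to move; the robot and the scene stay as the last step left them, time stands still between calls to the robot, and variables do not carry over. Pictures are saved under pics/ and viewed, at most 10 in all, crops included, and the job is handed in when it is done.

Besides the shell and the picture viewer there is one more tool, called as name(argument=value, ...), one argument or row to a line, values as JSON. play_rows: Moves the arm, as the interface text tells. Its arguments: {"type":"object","properties":{"motion":{"type":"array"},"squeeze":{"type":"number"}},"required":["motion"]}

```bash
mkdir -p pics; python3 - <<'E'
from workcell import observe, viewer, bot
import cv2,numpy as np
s=observe(); print({k:np.round(v,3).tolist() for k,v in s.items()}); print(bot.pinch_z)
for n in("scene","side"):
    p,d=viewer.grab_frame(n); np.save(f"{n}_d.npy",d); cv2.imwrite(f"pics/{n}0.png",p[...,::-1]); i=viewer.camera_info(n); print(n,{k:np.round(v,3).tolist() for k,v in i.items()})
    np.savez(f"{n}_i.npz",**i)
E
```

```text
{'clock': 0.0, 'qpos': [1.172, 0.522, -0.036, 1.6, 0.021, 1.021, -0.113], 'qd': [-0.0, -0.001, -0.0, -0.0, -0.0, -0.001, 0.001], 'joint_efforts': [-0.004, -92.711, 1.978, -36.993, 0.018, 0.008, 0.0], 'position': [0.202, -0.591, 0.231], 'tool_rot': [-3.14, 0.0, 0.329], 'force': [0.497, -0.556, -0.181], 'moment': [-0.032, -0.053, -0.034], 'finger_force': 0.0, 'grip_width': 0.086}
0.0187
scene {'fx': 381.082, 'fy': 381.082, 'cx': 252.325, 'cy': 195.976, 'R': [[-0.825, -0.565, 0.006], [-0.239, 0.338, -0.91], [0.512, -0.753, -0.414]], 't': [0.372, 0.136, 0.677]}
side {'fx': 363.476, 'fy': 363.476, 'cx': 250.144, 'cy': 192.259, 'R': [[0.999, 0.033, -0.016], [-0.001, -0.407, -0.914], [-0.037, 0.913, -0.406]], 't': [-0.408, 0.073, 0.825]}
```

View pics/scene0.png

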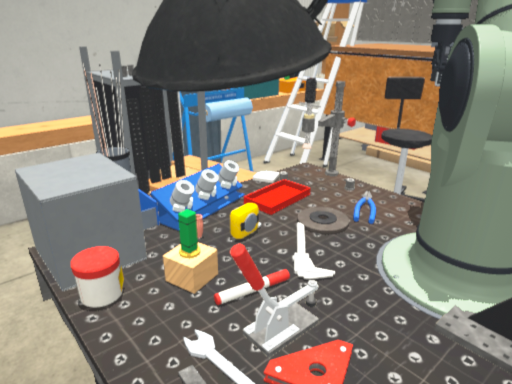

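View pics/side0.png

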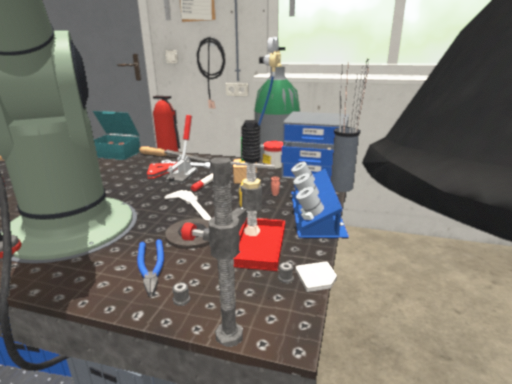

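```bash
cat > h.py <<'E'
import numpy as np,cv2
def cloud(n,d=None,i=None):
    d=np.load(f"{n}_d.npy") if d is None else d; i=np.load(f"{n}_i.npz") if i is None else i
    v,u=np.mgrid[:384,:512]
    c=np.stack([(u-i['cx'])/i['fx']*d,(v-i['cy'])/i['fy']*d,d],-1)
    P=(c-i['t'])@i['R']; P[d==0]=np.nan
    return P
E
python3 - <<'E'
from h import *
for n in("scene","side"):
    P=cloud(n); im=cv2.imread(f"pics/{n}0.png"); hsv=cv2.cvtColor(im,cv2.COLOR_BGR2HSV).astype(int); h,s,v=np.moveaxis(hsv,-1,0)
    z=P[...,2]
    R=(P[...,0]>.3)&(P[...,0]<.95)&(np.abs(P[...,1])<.5)&(z>.004)&(z<.2)
    for c,m in dict(green=(abs(h-60)<15)&(s>120),red=((h<6)|(h>174))&(s>150),blue=(abs(h-110)<10)&(s>130),yellow=(abs(h-27)<5)&(s>150),wood=(abs(h-15)<6)&(s>60)&(s<150)&(v>100),steel=(s<45)&(v>120)).items():
        mm=(m&R).astype(np.uint8); k,l,st,_=cv2.connectedComponentsWithStats(mm)
        for j in range(1,k):
            if st[j,4]>25:
                q=P[l==j]; print(n,c,st[j].tolist(),np.round(np.percentile(q,[2,50,98],axis=0),3).tolist())
im=cv2.imread("pics/scene0.png"); a=cv2.resize(im[145:300,135:320],None,fx=4.3,fy=3.87,interpolation=cv2.INTER_CUBIC);cv2.imwrite("pics/crop1.png",a[:600,:800])
E
```

```text
scene green [179, 210, 19, 43, 643] [[0.374, 0.277, 0.06], [0.377, 0.292, 0.096], [0.394, 0.295, 0.126]]
scene red [348, 118, 7, 8, 46] [[0.336, -0.311, 0.155], [0.341, -0.301, 0.165], [0.349, -0.295, 0.173]]
scene red [244, 179, 67, 34, 895] [[0.378, -0.161, 0.004], [0.426, -0.083, 0.012], [0.479, 0.001, 0.02]]
scene red [71, 247, 48, 32, 1226] [[0.437, 0.373, 0.057], [0.462, 0.407, 0.07], [0.5, 0.435, 0.072]]
scene red [214, 293, 5, 10, 32] [[0.301, 0.308, 0.005], [0.305, 0.312, 0.012], [0.312, 0.314, 0.017]]
scene blue [209, 164, 12, 10, 57] [[0.57, -0.045, 0.057], [0.582, -0.025, 0.065], [0.589, -0.011, 0.069]]
scene blue [184, 172, 17, 15, 104] [[0.566, 0.028, 0.056], [0.584, 0.059, 0.065], [0.591, 0.077, 0.069]]
scene blue [138, 183, 41, 46, 903] [[0.488, 0.125, 0.004], [0.558, 0.174, 0.059], [0.593, 0.257, 0.106]]
scene blue [191, 182, 53, 35, 749] [[0.511, -0.043, 0.004], [0.523, 0.046, 0.026], [0.549, 0.122, 0.045]]
scene yellow [230, 203, 29, 35, 568] [[0.38, 0.085, 0.006], [0.391, 0.133, 0.048], [0.411, 0.142, 0.062]]
scene yellow [180, 248, 19, 9, 67] [[0.368, 0.276, 0.05
[... 3440 characters left out ...]
-0.323, 0.008], [0.354, -0.315, 0.165], [0.369, -0.038, 0.171]]
side steel [280, 263, 13, 8, 79] [[0.466, -0.201, 0.021], [0.476, -0.19, 0.026], [0.486, -0.182, 0.028]]
side steel [296, 262, 41, 28, 803] [[0.499, -0.223, 0.005], [0.529, -0.192, 0.009], [0.558, -0.159, 0.011]]
side steel [221, 273, 10, 28, 115] [[0.384, -0.334, 0.074], [0.389, -0.332, 0.097], [0.394, -0.33, 0.114]]
side steel [176, 283, 12, 9, 79] [[0.3, -0.259, 0.022], [0.308, -0.248, 0.027], [0.316, -0.238, 0.029]]
side steel [223, 304, 8, 6, 33] [[0.385, -0.334, 0.057], [0.388, -0.332, 0.062], [0.393, -0.331, 0.066]]
side steel [215, 324, 28, 19, 245] [[0.371, -0.341, 0.008], [0.387, -0.331, 0.011], [0.406, -0.313, 0.014]]
```

View pics/crop1.png

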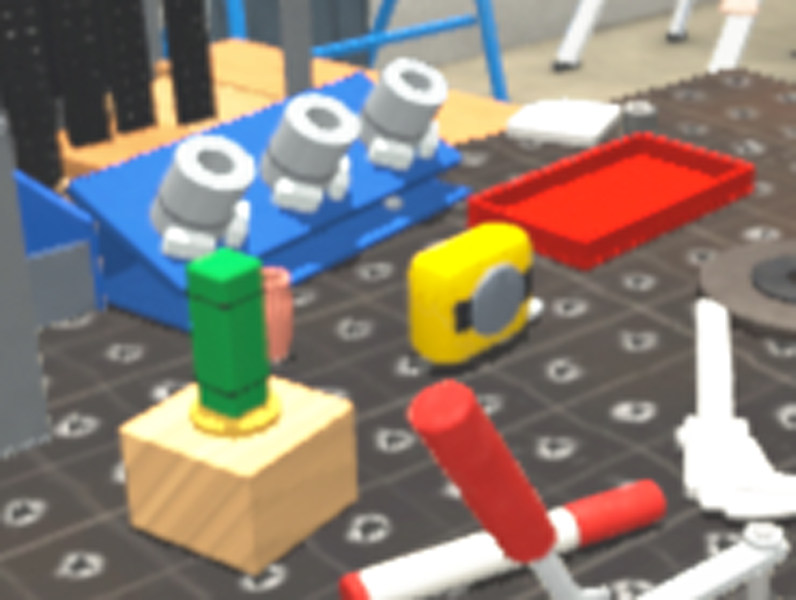

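```bash
cat > fit.py <<'E'
from h import *
from scipy.optimize import least_squares
A={}
for n in("scene","side"):
    P=cloud(n); im=cv2.imread(f"pics/{n}0.png"); h,s,v=np.moveaxis(cv2.cvtColor(im,cv2.COLOR_BGR2HSV).astype(int),-1,0); A[n]=(P,h,s,v)
    x,y,z=np.moveaxis(P,-1,0)
    b=(abs(h-110)<12)&(s>110)&(x>.49)&(x<.6)&(y>-.1)&(y<.15)&(z>.02)&(z<.12)
    q=P[b]
    r=least_squares(lambda p:(q@[np.cos(p[1])*-np.sin(p[0]),-np.sin(p[0])*np.sin(p[1]),np.cos(p[0])]-p[2]),[.52,0,-.2],loss='soft_l1',f_scale=.002)
    print(n,len(q),"slope,yaw,d",r.x)
    # boss points: above face
    w=[-np.sin(r.x[0])*np.cos(r.x[1]),-np.sin(r.x[0])*np.sin(r.x[1]),np.cos(r.x[0])]
    hgt=P@w-r.x[2]
    m=(s<60)&(x>.47)&(x<.62)&(y>-.09)&(y<.19)&(hgt>.016)&(hgt<.056)
    k,l,st,c=cv2.connectedComponentsWithStats(m.astype(np.uint8))
    for j in range(1,k):
        if st[j,4]>60: print(st[j],np.round(np.nanmedian(P[l==j],0),3), np.round(np.percentile(hgt[l==j],[5,50,95]),3))
    # tray, stand
    t=((h<6)|(h>174))&(s>150)&(x>.36)&(x<.52)&(y>-.2)&(y<.03)&(z>.016)&(z<.024)
    if t.sum()>20:
        print("tray",cv2.minAreaRect(P[t][:,:2].astype(np.float32)*1000))
    t=(x>.33)&(x<.44)&(y>.23)&(y<.34)&(z>.046)&(z<.053); 
    if t.sum()>20: print("stand top",cv2.minAreaRect(P[t][:,:2].astype(np.float32)*1000))
    g=(abs(h-60)<15)&(s>100)&(x>.33)&(x<.44)&(y>.23)&(y<.34)
    gt=g&(z>.12); print("gauge top",gt.sum(), cv2.minAreaRect(P[gt][:,:2].astype(np.float32)*1000) if gt.sum()>5 else '', np.nanmax(z[g]) if g.any() else '')
    for nm,bx in dict(tape=(.34,.45,.06,.16,.01,.08),cup=(.4,.52,.14,.26,.01,.06)).items():
        t=(x>bx[0])&(x<bx[1])&(y>bx[2])&(y<bx[3])&(z>bx[4])&(z<bx[5])
        if t.sum()>5: print(nm,t.sum(),cv2.minAreaRect(P[t][:,:2].astype(np.float32)*1000),np.nanmax(z[t]))
E
python3 fit.py
```

```text
scene 759 slope,yaw,d [ 0.52824527 -0.01000828 -0.23780928]
[219 160  21  21 299] [ 0.526 -0.005  0.079] [0.02  0.041 0.052]
[197 169  22  23 332] [0.526 0.075 0.079] [0.02  0.042 0.051]
[172 180  22  24 392] [0.527 0.153 0.079] [0.02  0.043 0.051]
tray ((429.39788818359375, -80.1168441772461), (160.4687042236328, 90.29434967041016), 81.08997344970703)
stand top ((384.47247314453125, 282.2655029296875), (65.46154022216797, 66.38389587402344), 2.013709545135498)
gauge top 105 ((383.05548095703125, 285.509521484375), (19.815950393676758, 18.372751235961914), 1.6837127208709717) 0.12664672386505155
tape 775 ((394.4747314453125, 110.62548828125), (67.3353271484375, 33.049190521240234), 85.43042755126953) 0.06313733572576298
cup 152 ((481.05194091796875, 171.74632263183594), (147.05987548828125, 93.59554290771484), 52.52619171142578) 0.05994900640427013
side 1019 slope,yaw,d [ 0.52286368  0.00836266 -0.23606706]
[292 162  29  50 841] [0.529 0.042 0.081] [0.02  0.043 0.051]
tray ((430.15728759765625, -85.0343246459961), (160.28353881835938, 87.12815856933594), 81.85225677490234)
stand top ((384.1551513671875, 275.7843017578125), (61.517616271972656, 60.97996520996094), 4.151628494262695)
gauge top 0  0.0636131188869115
tape 51 ((382.7344665527344, 100.45645141601562), (54.34661102294922, 7.154911994934082), 86.26306915283203) 0.05857080990476145
cup 136 ((468.09210205078125, 197.14462280273438), (112.77110290527344, 102.86459350585938), 89.87071228027344) 0.05977107284375093
```

```bash
cat >> fit.py <<'E'
print('---')
from workcell import viewer
w=np.array([-.5,0,np.sqrt(.75)]); e1=np.array([np.sqrt(.75),0,.5]); e2=np.array([0,1,0])
for n in A:
    P,h,s,v=A[n]; d0={'scene':-.2373,'side':-.2365}[n]
    hg=P@w-d0; U=P@e1; Y=P[...,1]
    for yc in (-.005,.075,.155):
        m=(s<60)&(abs(Y-yc)<.035)&(P[...,0]>.47)&(P[...,0]<.62)&(hg>.018)&(hg<.06)
        top=m&(hg>.0475); q=np.c_[U[top],Y[top]]
        f=lambda p:np.r_[np.maximum(np.hypot(*(q-p).T)-.02,0)+np.maximum(.011-np.hypot(*(q-p).T),0)]
        q2=np.c_[U[m],Y[m]]; hh=hg[m]; q2=q2[hh<.046]
        def g(p):
            r=np.hypot(*(q2-p).T); side=np.where(r>.0155,r-.02,r-.011); return np.r_[side,f(p)*2]
        best=min((least_squares(g,[U0,yc+dy],loss='soft_l1',f_scale=.001) for U0 in np.nanmedian(q[:,0])+np.array([-.008,0,.008]) for dy in(-.008,0,.008)),key=lambda r:r.cost)
        p=best.x; hm=np.median(hg[top])
        print(n,top.sum(),len(q2),'U,y',np.round(p,4),'mouth h',round(hm,4),'minenc',np.round(cv2.minEnclosingCircle((q*1000).astype(np.float32)),1) if 0 else cv2.minEnclosingCircle((q*1000).astype(np.float32)),'mouth ctr',np.round(p[0]*e1+p[1]*e2+(d0+.05)*w,4))
E
python3 fit.py | sed -n '/---/,$p'
```

```text
---
scene 117 173 U,y [ 0.4972 -0.017 ] mouth h 0.0516 minenc ((497.3791809082031, -14.66243839263916), 20.954334259033203) mouth ctr [ 0.5242 -0.017   0.0864]
scene 130 182 U,y [0.4977 0.0632] mouth h 0.0512 minenc ((498.0218200683594, 63.737831115722656), 21.015872955322266) mouth ctr [0.5247 0.0632 0.0867]
scene 159 216 U,y [0.4985 0.143 ] mouth h 0.051 minenc ((498.163330078125, 143.08444213867188), 21.106693267822266) mouth ctr [0.5253 0.143  0.087 ]
side 120 236 U,y [ 0.4963 -0.0183] mouth h 0.0507 minenc ((496.7431945800781, -19.718286514282227), 20.338115692138672) mouth ctr [ 0.5231 -0.0183  0.0866]
side 89 135 U,y [0.4971 0.0615] mouth h 0.0502 minenc ((498.51702880859375, 61.52656555175781), 21.08289337158203) mouth ctr [0.5238 0.0615 0.087 ]
side 71 112 U,y [0.4976 0.1417] mouth h 0.0496 minenc ((498.6532287597656, 139.9560089111328), 20.366226196289062) mouth ctr [0.5242 0.1417 0.0873]
```

```bash
python3 - <<'E'
from h import *
from collections import defaultdict
D=defaultdict(list)
for n in("scene","side"):
    P=cloud(n).reshape(-1,3); P=P[np.isfinite(P[:,0])]
    m=(P[:,2]>.06)&(P[:,0]>.05)&(P[:,0]<.9)&(abs(P[:,1])<.75)&(P[:,2]<1)
    for p in P[m]: D[tuple(np.floor(p[:2]/.05).astype(int))].append(p[2])
for k in sorted(D):
    if len(D[k])>6: print(np.round(np.array(k)*.05,2).tolist(),len(D[k]),round(np.percentile(D[k],3),2),round(np.percentile(D[k],97),2),end=' | ')
i=np.load('scene_i.npz');print()
for n,pts in dict(scene=[(230,40),(310,95),(337,110),(250,265)],side=[(450,130),(250,140),(252,230),(225,200)]).items():
    P=cloud(n)
    for u,v in pts: print(n,u,v,np.round(P[v,u],3))
E
```

```text
[0.05, -0.15] 605 0.4 0.44 | [0.05, -0.1] 3879 0.08 0.44 | [0.05, -0.05] 4251 0.07 0.43 | [0.05, 0.0] 2386 0.07 0.4 | [0.05, 0.05] 2980 0.07 0.39 | [0.1, -0.05] 88 0.25 0.34 | [0.15, -0.6] 658 0.31 0.46 | [0.15, -0.55] 415 0.25 0.46 | [0.15, 0.3] 101 0.06 0.11 | [0.15, 0.35] 51 0.1 0.13 | [0.2, -0.65] 133 0.25 0.35 | [0.2, -0.6] 509 0.32 0.46 | [0.2, -0.55] 163 0.31 0.46 | [0.2, 0.3] 176 0.07 0.13 | [0.2, 0.35] 772 0.11 0.17 | [0.3, -0.35] 258 0.16 0.17 | [0.3, -0.3] 18 0.16 0.17 | [0.35, -0.35] 3534 0.07 0.26 | [0.35, -0.3] 124 0.15 0.18 | [0.35, -0.25] 24 0.21 0.22 | [0.35, -0.2] 9 0.22 0.22 | [0.35, 0.05] 21 0.06 0.06 | [0.35, 0.1] 49 0.06 0.06 | [0.35, 0.25] 725 0.06 0.13 | [0.4, -0.35] 323 0.14 0.25 | [0.4, -0.3] 205 0.15 0.18 | [0.4, -0.25] 2193 0.11 0.28 | [0.4, -0.2] 376 0.11 0.28 | [0.4, 0.1] 18 0.06 0.06 | [0.4, 0.35] 136 0.06 0.07 | [0.4, 0.4] 197 0.06 0.07 | [0.45, -0.25] 15 0.22 0.22 | [0.45, 0.2] 19 0.06 0.1 | [0.45, 0.25] 846 0.06 0.16 | [0.45, 0.3] 684 0.06 0.16 | [0.45, 0.35] 416 0.06 0.07 | [0.45, 0.4] 530 0.06 0.07 | [0.5, -0.6] 2740 0.31 0.33 | [0.5, -0.55] 4660 0
[... 1756 characters left out ...]
4 0.46 | [0.7, -0.25] 687 0.31 0.42 | [0.7, -0.2] 639 0.23 0.33 | [0.7, -0.15] 7 0.23 0.24 | [0.75, -0.3] 107 0.44 0.46 | [0.75, -0.25] 567 0.36 0.44 | [0.75, -0.2] 703 0.25 0.36 | [0.75, -0.15] 120 0.22 0.25 | [0.8, -0.3] 21 0.45 0.46 | [0.8, -0.25] 392 0.38 0.45 | [0.8, -0.2] 728 0.26 0.39 | [0.8, -0.15] 207 0.22 0.26 | [0.85, -0.25] 312 0.39 0.46 | [0.85, -0.2] 518 0.28 0.39 | [0.85, -0.15] 243 0.22 0.28 | 
scene 230 40 [ 0.692 -0.239  0.357]
scene 310 95 [ 0.414 -0.194  0.241]
scene 337 110 [ 0.386 -0.309  0.188]
scene 250 265 [0.203 0.368 0.144]
side 450 130 [ 0.551 -0.489  0.339]
side 250 140 [ 0.419 -0.219  0.257]
side 252 230 [ 0.42  -0.216  0.112]
side 225 200 [ 0.394 -0.332  0.218]
```

```bash
cat > mv.py <<'E'
# usage: mv.py x y z pitchdeg yawdeg [more waypoints of 5] -> chained moves; tool z tilts from down towards +x for pitch<0
import sys,numpy as np
from scipy.spatial.transform import Rotation as R
from workcell import observe
s=observe(); print('clk',round(float(s['clock']),2),'pos',np.round(s['position'],4),'rot',np.round(s['tool_rot'],3),'F',np.round(s['force'],1),'w',round(float(s['grip_width']),4),'ff',round(float(s['finger_force']),1),'q',np.round(s['qpos'],2))
p=np.array(s['position']); r=R.from_euler('xyz',s['tool_rot'])
a=[float(v) for v in sys.argv[1:]]
for k in range(0,len(a),5):
    t=np.array(a[k:k+3]); q=R.from_euler('xyz',[180,a[k+3],a[k+4]],degrees=True)
    print('move',np.round(r.inv().apply(t-p)*100,2).tolist(),np.round((r.inv()*q).as_rotvec(),3).tolist()); p,r=t,q
E
python3 mv.py .23 -.53 .36 0 2  .42 0 .33 0 2  .383 .2845 .25 0 2
```

```text
clk 0.1 pos [ 0.2017 -0.5912  0.2308] rot [-3.141  0.     0.329] F [0.2 0.  0. ] w 0.0854 ff 0.0 q [ 1.17  0.52 -0.04  1.6   0.02  1.02 -0.11]
move [4.65, -4.9, -12.92] [-0.001, 0.0, 0.294]
move [20.84, -52.3, 3.0] [0.0, 0.0, 0.0]
move [-2.7, -28.56, 8.0] [0.0, 0.0, 0.0]
```

play_rows(
  motion=[
    [1,-1,-3,0,0,0.06,0.3],
    [2,-2,-6,0,0,0.12,0.3],
    [3,-3,-9,0,0,0.18,0.3],
    [4,-4,-12,0,0,0.24,0.3],
    [4.6,-4.9,-13,0,0,0.29,0.3],
  ],
)

```text
clock: 0.6
position: [0.2304, -0.5301, 0.364]
tool_rot: [3.139, -0.002, 0.037]
force: [0.0, 0.6, -0.7]
grip_width: 0.0557
finger_force: 0.0
```

play_rows(
  motion=[
    [1.6,-4,0.2,0,0,0,0.3],
    [3.2,-8,0.4,0,0,0,0.3],
    [4.8,-12,0.6,0,0,0,0.3],
    [6.4,-16,0.8,0,0,0,0.3],
    [8,-20,1,0,0,0,0.3],
  ],
)

```text
clock: 1.1
position: [0.3018, -0.3256, 0.3511]
tool_rot: [3.142, 0.0, 0.039]
force: [1.8, -0.0, -0.3]
grip_width: 0.0555
finger_force: 0.0
```

play_rows(
  motion=[
    [1.6,-4,0.2,0,0,0,0.3],
    [3.2,-8,0.4,0,0,0,0.3],
    [4.8,-12,0.6,0,0,0,0.3],
    [6.4,-16,0.8,0,0,0,0.3],
    [8,-20,1,0,0,0,0.3],
  ],
)

```text
clock: 1.6
position: [0.374, -0.1227, 0.3413]
tool_rot: [3.141, -0.0, 0.039]
force: [1.7, -0.2, -0.1]
grip_width: 0.0557
finger_force: 0.0
```

```bash
python3 mv.py .42 0 .33 0 2  .383 .2845 .22 0 2 .383 .2845 .08 0 2
```

```text
clk 1.6 pos [ 0.374  -0.1227  0.3413] rot [ 3.141 -0.     0.039] F [ 1.7 -0.2 -0.1] w 0.0557 ff 0.0 q [ 0.51  0.03 -0.35  1.98  0.01  1.13 -1.38]
move [5.07, -12.08, 1.12] [0.0, -0.0, 0.004]
move [-2.7, -28.56, 11.0] [0.0, 0.0, 0.0]
move [0.0, -0.0, 14.0] [0.0, 0.0, 0.0]
```

play_rows(
  motion=[
    [0.7,-2.4,0.2,0,0,-0.14,0.3],
    [1.4,-4.8,0.4,0,0,-0.28,0.3],
    [2.1,-7.2,0.6,0,0,-0.42,0.3],
    [2.8,-9.6,0.8,0,0,-0.56,0.3],
    [3.4,-11.9,1,0,0,-0.7,0.3],
  ],
)

```text
clock: 2.1
position: [0.4033, -0.0031, 0.3311]
tool_rot: [-3.142, 0.0, 0.745]
force: [0.2, 0.2, 0.6]
grip_width: 0.0554
finger_force: 0.0
```

play_rows(
  motion=[
    [1.8,-1.6,0.2,0,0,-0.14,0.3],
    [3.5,-3.3,0.4,0,0,-0.28,0.3],
    [5.3,-4.9,0.6,0,0,-0.42,0.3],
    [7,-6.6,0.8,0,0,-0.56,0.3],
    [8.8,-8.2,1,0,0,-0.7,0.3],
  ],
)

```text
clock: 2.6
position: [0.4128, 0.1166, 0.3211]
tool_rot: [-3.141, 0.0, 1.444]
force: [-0.6, -0.4, 0.5]
grip_width: 0.0556
finger_force: 0.0
```

play_rows(
  motion=[
    [2.4,-0.5,0.6,0,0,-0.14,0.3],
    [4.7,-1,1.2,0,0,-0.28,0.3],
    [7.1,-1.6,1.8,0,0,-0.42,0.3],
    [9.4,-2.1,2.4,0,0,-0.56,0.3],
    [11.8,-2.6,3,0,0,-0.7,0.3],
  ],
)

```text
clock: 3.1
position: [0.4026, 0.2368, 0.291]
tool_rot: [-3.141, 0.0, 2.144]
force: [0.1, -0.0, -0.3]
grip_width: 0.0556
finger_force: 0.0
```

play_rows(
  motion=[
    [1.1,0.2,0.6,0,0,-0.14,0.3],
    [2.1,0.4,1.2,0,0,-0.28,0.3],
    [3.2,0.6,1.8,0,0,-0.42,0.3],
    [4.2,0.8,2.4,0,0,-0.56,0.3],
    [5.3,1,3,0,0,-0.7,0.3],
  ],
)

```text
clock: 3.6
position: [0.3826, 0.2863, 0.2609]
tool_rot: [-3.141, -0.0, 2.844]
force: [0.3, -0.0, 0.1]
grip_width: 0.0554
finger_force: 0.0
```

```bash
python3 mv.py .383 .284 .2 0 182 .383 .284 .08 0 182; python3 - <<'E'
from workcell import viewer
import cv2,numpy as np
i=viewer.camera_info('wrist'); p,d=viewer.grab_frame('wrist'); np.savez('w1.npz',d=d,**i); cv2.imwrite('pics/w1.png',p[...,::-1]); print(i)
E
```

```text
clk 3.6 pos [0.3826 0.2863 0.2609] rot [-3.141 -0.     2.844] F [ 0.3 -0.   0.1] w 0.0554 ff 0.0 q [ 0.01  0.39 -0.99  1.9   0.37  1.05  0.14]
move [-0.11, -0.21, 6.09] [-0.0, -0.0, -0.332]
move [0.0, -0.0, 12.0] [0.0, 0.0, 0.0]
{'fx': 297.3186396354542, 'fy': 297.3186396354542, 'cx': 252.9678422203692, 'cy': 193.01051178641168, 'R': array([[ 2.92344185e-01,  9.56313167e-01,  6.57207909e-05],
       [ 9.05693982e-01, -2.76892001e-01,  3.21012821e-01],
       [ 3.07006985e-01, -9.37867086e-02, -9.47074846e-01]]), 't': array([-0.38520161, -0.31898318,  0.31908184])}
```

View pics/w1.png

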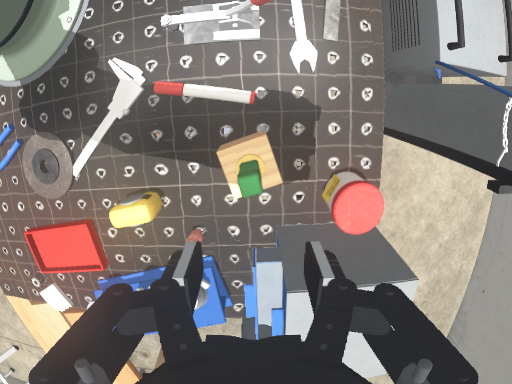

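play_rows(
  motion=[
    [0,0,1.2,0,0,-0.11,0.1],
    [-0.1,-0.1,2.4,0,0,-0.22,0.1],
    [-0.1,-0.2,3.6,0,0,-0.33,0.1],
    [-0.1,-0.2,4.8,0,0,-0.33,0.1],
    [-0.1,-0.2,6,0,0,-0.33,0.1],
  ],
)

```text
clock: 4.15
position: [0.3833, 0.2836, 0.2006]
tool_rot: [-3.142, -0.0, -3.12]
force: [-1.0, -0.1, -0.0]
grip_width: 0.047
finger_force: 0.0
```

play_rows(
  motion=[
    [0,0,3,0,0,0,0.1],
    [0,0,6,0,0,0,0.1],
    [0,0,9,0,0,0,0.1],
    [0,0,11,0,0,0,0.1],
    [0,0,12.2,0,0,0,0.1],
  ],
)

```text
clock: 4.65
position: [0.3826, 0.2836, 0.0777]
tool_rot: [-3.14, -0.001, -3.117]
force: [0.3, 0.5, 0.6]
grip_width: 0.0468
finger_force: 0.0
```

play_rows(
  motion=[
    [0,0,0,0,0,0,-0.6],
    [0,0,0,0,0,0,-0.8],
    [0,0,0,0,0,0,-1],
    [0,0,0,0,0,0,-1],
    [0,0,0,0,0,0,-1],
  ],
  squeeze=70,
)

```text
clock: 5.15
position: [0.3835, 0.284, 0.0798]
tool_rot: [3.141, 0.001, -3.115]
force: [-0.0, -0.1, -0.8]
grip_width: 0.0212
finger_force: 69.4
```

```bash
python3 mv.py .383 .284 .16 0 180 
```

```text
clk 5.15 pos [0.3835 0.284  0.0798] rot [ 3.141e+00  1.000e-03 -3.115e+00] F [-0.  -0.1 -0.8] w 0.0212 ff 69.4 q [-0.14  0.67 -0.83  2.07  0.75  0.73  0.14]
move [0.04, 0.01, -8.02] [0.0, 0.001, 0.027]
```

play_rows(
  motion=[
    [0,0,-2,0,0,0,-1],
    [0,0,-4,0,0,0,-1],
    [0,0,-7,0,0,0,-1],
    [0,0,-10.5,0,0,0,-1],
    [0,0,-14,0,0,0,-1],
  ],
)

```text
clock: 5.65
position: [0.3828, 0.2838, 0.2208]
tool_rot: [-3.142, -0.0, -3.114]
force: [1.1, 0.5, -1.3]
grip_width: 0.0209
finger_force: 69.4
```

```bash
python3 mv.py .42 .16 .25 30 180.3 .4833 .1425 .158 30 180.3
```

```text
clk 5.65 pos [0.3828 0.2838 0.2208] rot [-3.142 -0.    -3.114] F [ 1.1  0.5 -1.3] w 0.0209 ff 69.4 q [ 0.03  0.46 -1.03  1.95  0.48  0.99  0.37]
move [-3.38, -12.48, -2.92] [0.006, -0.524, 0.022]
move [-0.87, -1.78, 11.13] [0.0, 0.0, 0.0]
```

play_rows(
  motion=[
    [-0.7,-2.5,-0.6,0.001,-0.11,0.005,-1],
    [-1.4,-5,-1.2,0.002,-0.22,0.01,-1],
    [-2.1,-7.5,-1.8,0.003,-0.33,0.015,-1],
    [-2.8,-10,-2.4,0.005,-0.44,0.02,-1],
    [-3.4,-12.5,-2.9,0.006,-0.524,0.022,-1],
  ],
)

```text
clock: 6.15
position: [0.4201, 0.1589, 0.2491]
tool_rot: [-3.141, 0.529, -3.136]
force: [1.7, -0.4, -1.1]
grip_width: 0.0211
finger_force: 69.7
```

play_rows(
  motion=[
    [-0.2,-0.4,3,0,0,0,-1],
    [-0.4,-0.8,6,0,0,0,-1],
    [-0.6,-1.2,8.5,0,0,0,-1],
    [-0.8,-1.6,10.3,0,0,0,-1],
    [-0.9,-1.8,11,0,0,0,-1],
  ],
)

```text
clock: 6.65
position: [0.4837, 0.1418, 0.1562]
tool_rot: [-3.141, 0.522, -3.138]
force: [0.2, 0.9, -0.9]
grip_width: 0.0211
finger_force: 69.8
```

```bash
cat > look.py <<'E'
import sys,subprocess
from h import *
from workcell import viewer
n=sys.argv[1]; k=sys.argv[2]; i=viewer.camera_info(n); p,d=viewer.grab_frame(n)
np.savez(f'{k}.npz',d=d,**i); im=p[...,::-1]
if len(sys.argv)>3:
    a,b,c,e=map(int,sys.argv[3:7]); im=im[b:e,a:c]; f=min(800/im.shape[1],600/im.shape[0]); im=cv2.resize(im,None,fx=f*.99,fy=f*.99,interpolation=cv2.INTER_CUBIC)
cv2.imwrite(f'pics/{k}.png',im)
E
python3 mv.py .4833 .1425 .158 30 180.3; python3 look.py scene s2 130 100 260 220
```

```text
clk 6.65 pos [0.4837 0.1418 0.1562] rot [-3.141  0.522 -3.138] F [ 0.2  0.9 -0.9] w 0.0211 ff 69.8 q [ 0.05  0.4  -0.76  2.36  1.56  0.56 -0.45]
move [-0.06, 0.07, -0.17] [-0.001, -0.001, -0.001]
```

View pics/s2.png

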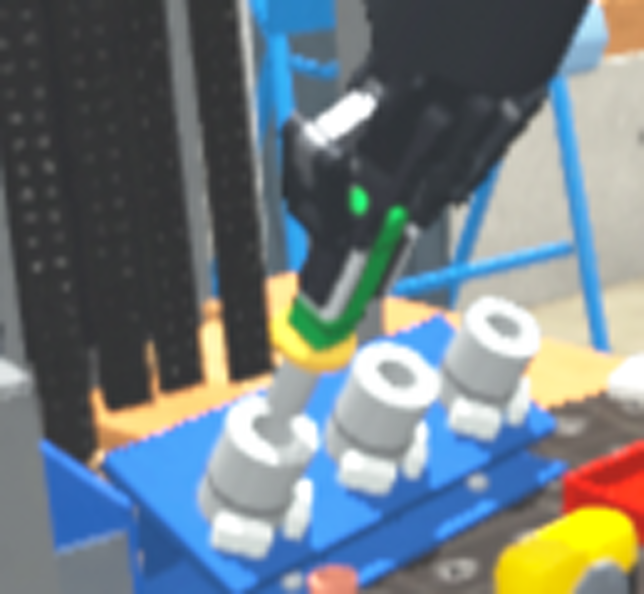

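play_rows(
  motion=[
    [0,0,0.5,0,0,0,-1],
    [0,0,1,0,0,0,-1],
    [0,0,1.4,0,0,0,-1],
    [0,0,1.8,0,0,0,-1],
    [0,0,2,0,0,0,-1],
  ],
)

```text
clock: 7.2
position: [0.4935, 0.1423, 0.1401]
tool_rot: [-3.142, 0.524, -3.137]
force: [0.1, -0.1, -1.5]
grip_width: 0.0215
finger_force: 69.8
```

```bash
python3 mv.py .4833 .1425 .158 30 180.3
```

```text
clk 7.2 pos [0.4935 0.1423 0.1401] rot [-3.142  0.524 -3.137] F [ 0.1 -0.1 -1.5] w 0.0215 ff 69.8 q [ 0.05  0.45 -0.75  2.35  1.64  0.58 -0.52]
move [-0.01, 0.03, -2.07] [-0.0, 0.0, -0.001]
```

play_rows(
  motion=[
    [0,0,0.15,0,0,0,-1],
    [0,0,0.3,0,0,0,-1],
    [0,0,0.4,0,0,0,-1],
    [0,0,0.5,0,0,0,-1],
    [0,0,0.6,0,0,0,-1],
  ],
)

```text
clock: 7.7
position: [0.4965, 0.1423, 0.1351]
tool_rot: [-3.141, 0.524, -3.137]
force: [-0.7, -0.2, -1.1]
grip_width: 0.0214
finger_force: 69.8
```

play_rows(
  motion=[
    [0,0,0.1,0,0,0,-1],
    [0,0,0.2,0,0,0,-1],
    [0,0,0.3,0,0,0,-1],
    [0,0,0.4,0,0,0,-1],
    [0,0,0.5,0,0,0,-1],
  ],
)

```text
clock: 8.2
position: [0.499, 0.1423, 0.1307]
tool_rot: [-3.141, 0.524, -3.137]
force: [1.0, -0.9, -1.0]
grip_width: 0.021
finger_force: 69.8
```

play_rows(
  motion=[
    [0,0,0.1,0,0,0,-1],
    [0,0,0.2,0,0,0,-1],
    [0,0,0.3,0,0,0,-1],
    [0,0,0.4,0,0,0,-1],
    [0,0,0.5,0,0,0,-1],
  ],
)

```text
clock: 8.7
position: [0.5015, 0.1423, 0.1263]
tool_rot: [-3.142, 0.524, -3.137]
force: [0.6, 0.2, -0.6]
grip_width: 0.0213
finger_force: 69.8
```

```bash
python3 mv.py .4833 .1425 .158 30 180.3
```

```text
clk 8.7 pos [0.5015 0.1423 0.1263] rot [-3.142  0.524 -3.137] F [ 0.6  0.2 -0.6] w 0.0213 ff 69.8 q [ 0.05  0.5  -0.75  2.34  1.7   0.6  -0.56]
move [-0.01, 0.03, -3.66] [-0.0, 0.0, -0.001]
```

play_rows(
  motion=[
    [0,0,0.1,0,0,0,-1],
    [0,0,0.2,0,0,0,-1],
    [0,0,0.3,0,0,0,-1],
    [0,0,0.4,0,0,0,-1],
    [0,0,0.5,0,0,0,-1],
  ],
)

```text
clock: 9.2
position: [0.504, 0.1423, 0.122]
tool_rot: [-3.141, 0.524, -3.137]
force: [0.6, -0.6, -1.2]
grip_width: 0.0209
finger_force: 69.8
```

play_rows(
  motion=[
    [0,0,0.1,0,0,0,-1],
    [0,0,0.2,0,0,0,-1],
    [0,0,0.3,0,0,0,-1],
    [0,0,0.4,0,0,0,-1],
    [0,0,0.5,0,0,0,-1],
  ],
)

```text
clock: 9.7
position: [0.5065, 0.1423, 0.1177]
tool_rot: [-3.142, 0.524, -3.137]
force: [0.6, 0.5, -1.4]
grip_width: 0.0213
finger_force: 69.8
```

play_rows(
  motion=[
    [0,0,0.1,0,0,0,-1],
    [0,0,0.2,0,0,0,-1],
    [0,0,0.3,0,0,0,-1],
    [0,0,0.4,0,0,0,-1],
    [0,0,0.4,0,0,0,-1],
  ],
)

```text
clock: 10.2
position: [0.5085, 0.1423, 0.1142]
tool_rot: [-3.142, 0.524, -3.137]
force: [0.4, -0.2, -0.9]
grip_width: 0.021
finger_force: 69.8
```

```bash
python3 mv.py .4833 .1425 .158 30 180.3; python3 look.py scene s3 130 100 260 220
```

```text
clk 10.2 pos [0.5085 0.1423 0.1142] rot [-3.142  0.524 -3.137] F [ 0.4 -0.2 -0.9] w 0.021 ff 69.8 q [ 0.05  0.54 -0.74  2.33  1.75  0.62 -0.59]
move [-0.02, 0.03, -5.05] [-0.0, 0.0, -0.0]
```

View pics/s3.png

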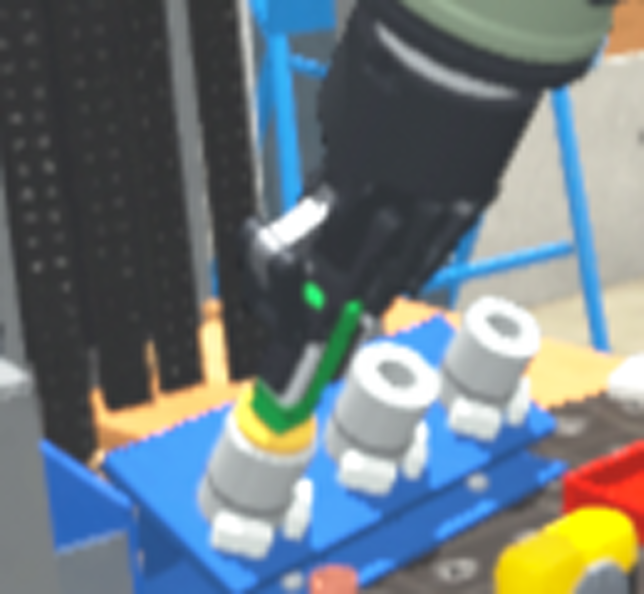

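play_rows(
  motion=[
    [0,0,-1.2,0,0,0,-1],
    [0,0,-2.5,0,0,0,-1],
    [0,0,-3.7,0,0,0,-1],
    [0,0,-4.6,0,0,0,-1],
    [0,0,-5,0,0,0,-1],
  ],
)

```text
clock: 10.75
position: [0.4834, 0.1423, 0.1583]
tool_rot: [-3.141, 0.525, -3.137]
force: [-0.5, 0.3, -1.4]
grip_width: 0.0212
finger_force: 69.8
```

play_rows(
  motion=[
    [0,-2,0,0,0,0,-1],
    [0,-4,0,0,0,0,-1],
    [0,-6,0,0,0,0,-1],
    [0,-7.5,0,0,0,0,-1],
    [0,-8,0,0,0,0,-1],
  ],
)

```text
clock: 11.25
position: [0.4837, 0.0607, 0.1573]
tool_rot: [-3.141, 0.524, -3.138]
force: [0.7, 0.3, -1.7]
grip_width: 0.021
finger_force: 69.8
```

```bash
python3 mv.py .4833 .0625 .158 30 180.3;  python3 mv.py .4833 -.0176 .158 30 180.3 |tail -1
```

```text
clk 11.25 pos [0.4837 0.0607 0.1573] rot [-3.141  0.524 -3.138] F [ 0.7  0.3 -1.7] w 0.021 ff 69.8 q [ 0.24  0.35 -0.71  2.41  1.71  0.42 -0.42]
move [0.0, 0.18, -0.08] [-0.002, 0.0, -0.002]
move [0.02, -7.83, -0.08] [-0.002, 0.0, -0.002]
```

play_rows(
  motion=[
    [0,0,0,0,0,0,-1],
    [0,0,0.5,0,0,0,-1],
    [0,0,1,0,0,0,-1],
    [0,0,1.5,0,0,0,-1],
    [0,0,1.8,0,0,0,-1],
  ],
)

```text
clock: 11.75
position: [0.4928, 0.0627, 0.1412]
tool_rot: [3.141, 0.523, -3.137]
force: [-0.5, 0.3, -1.4]
grip_width: 0.0211
finger_force: 69.9
```

play_rows(
  motion=[
    [0,0,0.1,0,0,0,-1],
    [0,0,0.2,0,0,0,-1],
    [0,0,0.3,0,0,0,-1],
    [0,0,0.4,0,0,0,-1],
    [0,0,0.4,0,0,0,-1],
  ],
)

```text
clock: 12.25
position: [0.4948, 0.0622, 0.1385]
tool_rot: [-3.141, 0.524, -3.137]
force: [-1.2, 1.0, -1.7]
grip_width: 0.0213
finger_force: 69.9
```

```bash
python3 mv.py .4833 .0625 .158 30 180.3
```

```text
clk 12.25 pos [0.4948 0.0622 0.1385] rot [-3.141  0.524 -3.137] F [-1.2  1.  -1.7] w 0.0213 ff 69.9 q [ 0.24  0.42 -0.72  2.4   1.8   0.47 -0.5 ]
move [0.02, 0.03, -2.26] [-0.0, 0.0, -0.001]
```

play_rows(
  motion=[
    [0,0,0.1,0,0,0,-1],
    [0,0,0.2,0,0,0,-1],
    [0,0,0.3,0,0,0,-1],
    [0,0,0.4,0,0,0,-1],
    [0,0,0.4,0,0,0,-1],
  ],
)

```text
clock: 12.75
position: [0.4969, 0.0623, 0.135]
tool_rot: [-3.142, 0.524, -3.137]
force: [-1.2, -1.0, -2.3]
grip_width: 0.0211
finger_force: 69.9
```

play_rows(
  motion=[
    [0,0,0.1,0,0,0,-1],
    [0,0,0.2,0,0,0,-1],
    [0,0,0.3,0,0,0,-1],
    [0,0,0.4,0,0,0,-1],
    [0,0,0.4,0,0,0,-1],
  ],
)

```text
clock: 13.25
position: [0.4977, 0.0624, 0.1314]
tool_rot: [-3.141, 0.523, -3.136]
force: [-17.1, -1.0, 15.0]
grip_width: 0.0213
finger_force: 72.6
```

play_rows(
  motion=[
    [0,0,0.1,0,0,0,-1],
    [0,0,0.1,0,0,0,-1],
    [0,0,0.1,0,0,0,-1],
    [0,0,0.1,0,0,0,-1],
    [0,0,0.1,0,0,0,-1],
  ],
)

```text
clock: 13.75
position: [0.4982, 0.0624, 0.1311]
tool_rot: [-3.141, 0.524, -3.135]
force: [-30.3, -2.5, 38.3]
grip_width: 0.0214
finger_force: 76.4
```

```bash
python3 mv.py .4833 .0625 .158 30 180.3; python3 look.py scene s4 130 100 260 220
```

```text
clk 13.75 pos [0.4982 0.0624 0.1311] rot [-3.141  0.524 -3.135] F [-30.3  -2.5  38.3] w 0.0214 ff 76.4 q [ 0.24  0.45 -0.73  2.4   1.84  0.49 -0.52]
move [-0.06, 0.02, -3.07] [-0.0, 0.0, 0.001]
```

View pics/s4.png

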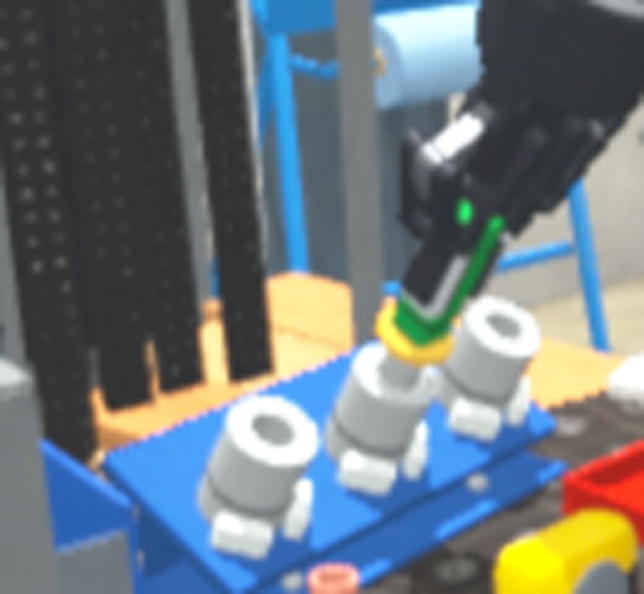

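play_rows(
  motion=[
    [0,0,-0.3,0,0,0,-1],
    [0,0,-1,0,0,0,-1],
    [0,0,-1.8,0,0,0,-1],
    [0,0,-2.5,0,0,0,-1],
    [0,0,-2.7,0,0,0,-1],
  ],
)

```text
clock: 14.3
position: [0.4859, 0.0622, 0.155]
tool_rot: [-3.141, 0.525, -3.137]
force: [0.1, 0.1, -1.1]
grip_width: 0.0214
finger_force: 69.7
```

play_rows(
  motion=[
    [0,-2,0,0,0,0,-1],
    [0,-4,0,0,0,0,-1],
    [0,-6,0,0,0,0,-1],
    [0,-7.5,0,0,0,0,-1],
    [0,-8,0,0,0,0,-1],
  ],
)

```text
clock: 14.8
position: [0.4862, -0.0194, 0.1541]
tool_rot: [-3.141, 0.524, -3.139]
force: [-0.1, 0.5, -1.8]
grip_width: 0.0215
finger_force: 69.7
```

```bash
python3 mv.py .4833 -.0178 .158 30 180.3
```

```text
clk 14.8 pos [ 0.4862 -0.0194  0.1541] rot [-3.141  0.524 -3.139] F [-0.1  0.5 -1.8] w 0.0215 ff 69.7 q [ 0.46  0.35 -0.68  2.42  1.89  0.3  -0.39]
move [0.06, 0.16, -0.48] [-0.002, 0.0, -0.002]
```

play_rows(
  motion=[
    [0,0,0,0,0,0,-1],
    [0,0,0.5,0,0,0,-1],
    [0,0,1,0,0,0,-1],
    [0,0,1.4,0,0,0,-1],
    [0,0,1.7,0,0,0,-1],
  ],
)

```text
clock: 15.3
position: [0.4947, -0.0172, 0.1388]
tool_rot: [3.141, 0.523, -3.137]
force: [-1.0, 0.3, -0.9]
grip_width: 0.0215
finger_force: 69.9
```

play_rows(
  motion=[
    [0,0,0.1,0,0,0,-1],
    [0,0,0.2,0,0,0,-1],
    [0,0,0.3,0,0,0,-1],
    [0,0,0.4,0,0,0,-1],
    [0,0,0.4,0,0,0,-1],
  ],
)

```text
clock: 15.8
position: [0.4966, -0.0177, 0.1358]
tool_rot: [-3.141, 0.524, -3.137]
force: [-0.7, 0.3, -2.4]
grip_width: 0.0209
finger_force: 69.8
```

```bash
python3 mv.py .4833 -.0178 .158 30 180.3
```

```text
clk 15.8 pos [ 0.4966 -0.0177  0.1358] rot [-3.141  0.524 -3.137] F [-0.7  0.3 -2.4] w 0.0209 ff 69.8 q [ 0.47  0.43 -0.72  2.41  1.97  0.36 -0.45]
move [0.04, 0.0, -2.58] [-0.0, 0.0, -0.0]
```

play_rows(
  motion=[
    [0,0,0.1,0,0,0,-1],
    [0,0,0.2,0,0,0,-1],
    [0,0,0.3,0,0,0,-1],
    [0,0,0.4,0,0,0,-1],
    [0,0,0.5,0,0,0,-1],
  ],
)

```text
clock: 16.3
position: [0.4992, -0.0177, 0.1315]
tool_rot: [-3.142, 0.524, -3.137]
force: [-1.8, -0.1, -1.3]
grip_width: 0.0212
finger_force: 69.8
```

play_rows(
  motion=[
    [0,0,0.1,0,0,0,-1],
    [0,0,0.2,0,0,0,-1],
    [0,0,0.3,0,0,0,-1],
    [0,0,0.4,0,0,0,-1],
    [0,0,0.5,0,0,0,-1],
  ],
)

```text
clock: 16.8
position: [0.5017, -0.0177, 0.1272]
tool_rot: [-3.141, 0.524, -3.137]
force: [-2.5, 1.2, -0.6]
grip_width: 0.0212
finger_force: 69.8
```

play_rows(
  motion=[
    [0,0,0.1,0,0,0,-1],
    [0,0,0.2,0,0,0,-1],
    [0,0,0.3,0,0,0,-1],
    [0,0,0.4,0,0,0,-1],
    [0,0,0.4,0,0,0,-1],
  ],
)

```text
clock: 17.3
position: [0.5032, -0.0177, 0.1239]
tool_rot: [-3.141, 0.524, -3.136]
force: [-16.3, -1.0, 18.6]
grip_width: 0.0211
finger_force: 73.3
```

play_rows(
  motion=[
    [0,0,0.1,0,0,0,-1],
    [0,0,0.1,0,0,0,-1],
    [0,0,0.1,0,0,0,-1],
    [0,0,0.1,0,0,0,-1],
    [0,0,0,0,0,0,-1],
  ],
)

```text
clock: 17.8
position: [0.5031, -0.0177, 0.1235]
tool_rot: [-3.142, 0.523, -3.137]
force: [-2.4, 0.1, -1.9]
grip_width: 0.0212
finger_force: 70.1
```

```bash
python3 mv.py .4833 -.0178 .158 30 180.3
```

```text
clk 17.8 pos [ 0.5031 -0.0177  0.1235] rot [-3.142  0.523 -3.137] F [-2.4  0.1 -1.9] w 0.0212 ff 70.1 q [ 0.48  0.47 -0.73  2.4   2.01  0.4  -0.47]
move [-0.0, 0.0, -3.98] [-0.0, -0.001, -0.0]
```

play_rows(
  motion=[
    [0,0,0.1,0,0,0,-1],
    [0,0,0.2,0,0,0,-1],
    [0,0,0.2,0,0,0,-1],
    [0,0,0.2,0,0,0,-1],
    [0,0,0.2,0,0,0,-1],
  ],
)

```text
clock: 18.3
position: [0.5038, -0.0176, 0.1224]
tool_rot: [-3.141, 0.524, -3.136]
force: [-28.4, -1.7, 34.4]
grip_width: 0.0214
finger_force: 76.1
```

```bash
python3 mv.py .4833 -.0178 .158 30 180.3; python3 look.py scene s5 130 100 260 220
```

```text
clk 18.3 pos [ 0.5038 -0.0176  0.1224] rot [-3.141  0.524 -3.136] F [-28.4  -1.7  34.4] w 0.0214 ff 76.1 q [ 0.48  0.48 -0.73  2.4   2.01  0.41 -0.48]
move [-0.01, -0.01, -4.11] [-0.001, 0.0, 0.001]
```

View pics/s5.png

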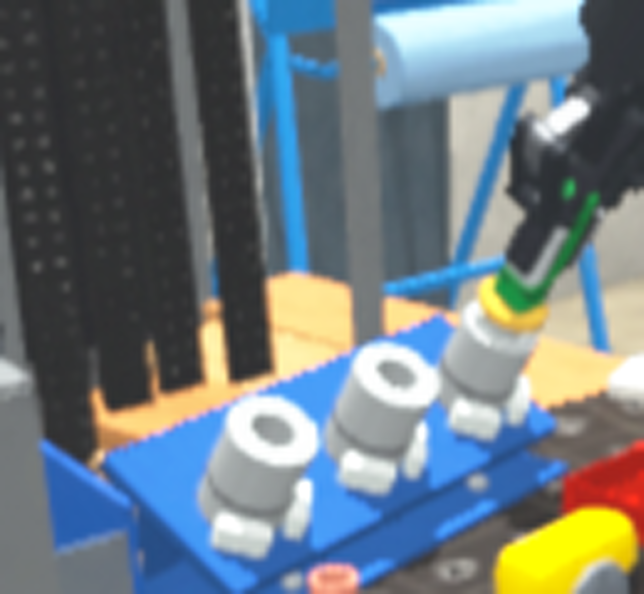

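play_rows(
  motion=[
    [0,0,-0.4,0,0,0,-1],
    [0,0,-1.2,0,0,0,-1],
    [0,0,-2.2,0,0,0,-1],
    [0,0,-3.1,0,0,0,-1],
    [0,0,-3.6,0,0,0,-1],
  ],
)

```text
clock: 18.85
position: [0.4868, -0.0178, 0.1543]
tool_rot: [-3.141, 0.525, -3.137]
force: [0.6, -0.1, -1.8]
grip_width: 0.0212
finger_force: 69.8
```

```bash
python3 mv.py .45 .02 .22 0 181.5 .383 .284 .22 0 181.5 .383 .284 .081 0 181.5
```

```text
clk 18.85 pos [ 0.4868 -0.0178  0.1543] rot [-3.141  0.525 -3.137] F [ 0.6 -0.1 -1.8] w 0.0212 ff 69.8 q [ 0.47  0.36 -0.7   2.42  1.88  0.31 -0.38]
move [-0.13, 3.79, -7.52] [-0.006, 0.525, -0.021]
move [6.01, 26.57, 0.0] [0.0, 0.0, 0.0]
move [0.0, -0.0, 13.9] [0.0, 0.0, 0.0]
```

play_rows(
  motion=[
    [0,0.4,-1.5,0,0.105,-0.004,-1],
    [0,1,-3,0,0.21,-0.008,-1],
    [0,2,-4.5,0,0.315,-0.012,-1],
    [0,3,-6,0,0.42,-0.016,-1],
    [-0.1,3.8,-7.5,0,0.525,-0.021,-1],
  ],
)

```text
clock: 19.35
position: [0.4741, -0.0235, 0.1879]
tool_rot: [-3.047, 0.342, 3.141]
force: [0.6, -1.2, -1.4]
grip_width: 0.021
finger_force: 69.7
```

play_rows(
  motion=[
    [0.6,2.7,0,0,0,0,-1],
    [1.2,5.4,0,0,0,0,-1],
    [1.8,8,0,0,0,0,-1],
    [2.4,10.7,0,0,0,0,-1],
    [3,13.4,0,0,0,0,-1],
  ],
)

```text
clock: 19.85
position: [0.4509, 0.1107, 0.1657]
tool_rot: [-3.047, 0.345, 3.14]
force: [1.1, 0.1, -1.6]
grip_width: 0.0214
finger_force: 69.7
```

play_rows(
  motion=[
    [0.6,2.7,0,0,0,0,-1],
    [1.2,5.4,0,0,0,0,-1],
    [1.8,8,0,0,0,0,-1],
    [2.4,10.7,0,0,0,0,-1],
    [3,13.2,0,0,0,0,-1],
  ],
)

```text
clock: 20.35
position: [0.4269, 0.2424, 0.1438]
tool_rot: [-3.048, 0.345, 3.14]
force: [0.4, 0.1, -0.2]
grip_width: 0.0215
finger_force: 69.7
```

play_rows(
  motion=[
    [0,0,0,0,0,0,-1],
    [0,0,0,0,0,0,-1],
    [0,0,2,0,0,0,-1],
    [0,0,4,0,0,0,-1],
    [0,0,5,0,0,0,-1],
  ],
)

```text
clock: 20.85
position: [0.4444, 0.2346, 0.0959]
tool_rot: [-3.046, 0.344, 3.139]
force: [-0.1, -0.8, -0.8]
grip_width: 0.0209
finger_force: 69.7
```

```bash
python3 mv.py .384 .2835 .081 0 181.5; python3 look.py scene s6 140 160 270 290
```

```text
clk 20.85 pos [0.4444 0.2346 0.0959] rot [-3.046  0.344  3.139] F [-0.1 -0.8 -0.8] w 0.0209 ff 69.7 q [-0.3   0.56 -0.66  2.2   1.2   0.71 -0.34]
move [6.21, 4.79, -1.1] [-0.1, 0.343, -0.045]
```

View pics/s6.png

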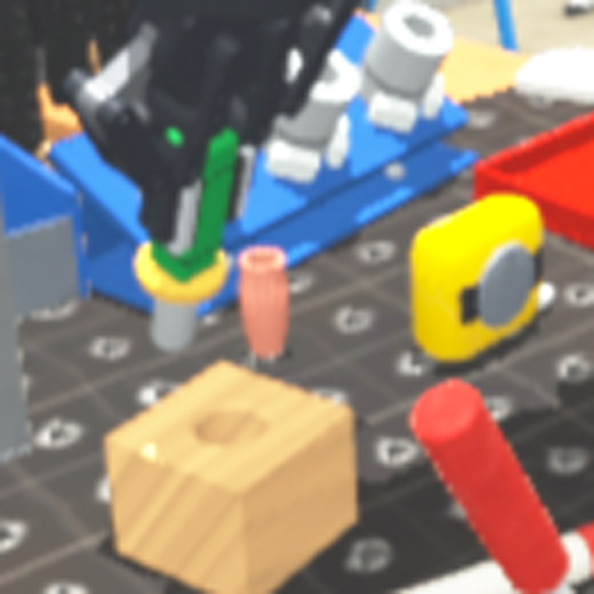

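```bash
python3 mv.py .435 .245 .2 19.7 180 .384 .2835 .2 0 181.5
```

```text
clk 20.9 pos [0.4444 0.2343 0.0951] rot [-3.045  0.343  3.139] F [-1.2 -1.3 -3.7] w 0.0212 ff 69.7 q [-0.3   0.56 -0.66  2.2   1.2   0.71 -0.34]
move [-2.64, 0.08, -10.25] [-0.097, -0.001, -0.003]
move [4.8, 3.85, -1.72] [-0.005, 0.344, -0.026]
```

play_rows(
  motion=[
    [-0.6,0,-2.5,-0.02,0,0,-1],
    [-1.2,0,-5,-0.04,0,0,-1],
    [-1.8,0,-7.5,-0.06,0,0,-1],
    [-2.4,0,-9.5,-0.08,0,0,-1],
    [-2.6,0,-10.2,-0.097,0,0,-1],
  ],
)

```text
clock: 21.4
position: [0.4347, 0.2456, 0.2038]
tool_rot: [3.137, 0.348, 3.139]
force: [-0.0, -0.4, -2.2]
grip_width: 0.0215
finger_force: 69.7
```

```bash
python3 mv.py .384 .2835 .2 0 181.5
```

```text
clk 21.4 pos [0.4347 0.2456 0.2038] rot [3.137 0.348 3.139] F [-0.  -0.4 -2.2] w 0.0215 ff 69.7 q [-0.11  0.33 -0.82  2.16  0.85  0.69  0.04]
move [4.91, 3.78, -1.36] [-0.001, 0.348, -0.028]
```

play_rows(
  motion=[
    [1.2,0.9,-0.3,0,0.09,-0.007,-1],
    [2.4,1.8,-0.6,0,0.18,-0.014,-1],
    [3.6,2.8,-1,0,0.27,-0.02,-1],
    [4.9,3.8,-1.4,0,0.348,-0.028,-1],
    [4.9,3.8,-1.4,0,0.348,-0.028,-1],
  ],
)

```text
clock: 21.9
position: [0.3834, 0.2842, 0.1982]
tool_rot: [-3.141, -0.006, -3.115]
force: [0.1, -0.2, -1.5]
grip_width: 0.0211
finger_force: 69.7
```

```bash
python3 mv.py .384 .2835 .12 0 181.5; python3 - <<'E'
from workcell import viewer,observe
from h import *
s=observe()
i=viewer.camera_info('scene');p,d=viewer.grab_frame('scene');P=cloud('scene',d,i)
h,sa,v=np.moveaxis(cv2.cvtColor(np.ascontiguousarray(p[...,::-1]),cv2.COLOR_BGR2HSV).astype(int),-1,0)
x,y,z=np.moveaxis(P,-1,0); tp=s['position']
near=(np.hypot(x-tp[0],y-tp[1])<.035)
m=near&(z>.08)&(z<tp[2]); print('steps z:',np.round(np.nanmin(z[m]),4))
for a in np.arange(.1,.2,.005):
    k=m&(z>=a)&(z<a+.005)
    if k.sum()>3: q=P[k]; print(round(a,3),k.sum(),'u range',np.where(k)[1].min(),np.where(k)[1].max(),'mean',np.round(q.mean(0),4),np.median(h[k]))
# stand hole: pixels at top-level ring
t=(x>.34)&(x<.43)&(y>.24)&(y<.33)&(z>.046)&(z<.053); print('stand',cv2.minAreaRect((P[t][:,:2]*1000).astype(np.float32)))
for nm,c in dict(cup=(abs(h-5)<8)&(sa>60)&(sa<150)).items():
    k=c&(x>.4)&(x<.52)&(y>.15)&(y<.27)&(z>.005)&(z<.06); print(nm,k.sum(),np.round(np.median(P[k],0),3))
E
```

```text
clk 21.9 pos [0.3834 0.2842 0.1982] rot [-3.141 -0.006 -3.115] F [ 0.1 -0.2 -1.5] w 0.0211 ff 69.7 q [-0.03  0.48 -0.95  1.98  0.48  0.94  0.37]
move [-0.1, -0.06, 7.82] [-0.001, -0.006, -0.0]
steps z: 0.128
0.125 5 u range 182 187 mean [0.3826 0.2896 0.1289] 105.0
0.13 24 u range 181 191 mean [0.3796 0.2892 0.133 ] 96.0
0.135 33 u range 180 191 mean [0.3803 0.2899 0.1374] 90.0
0.14 31 u range 180 190 mean [0.3801 0.2903 0.1425] 90.0
0.145 33 u range 180 190 mean [0.3799 0.2898 0.1474] 90.0
0.15 34 u range 179 190 mean [0.3798 0.2899 0.1526] 90.0
0.155 36 u range 179 190 mean [0.3804 0.2895 0.1575] 90.0
0.16 32 u range 179 189 mean [0.3805 0.2903 0.1624] 25.0
0.165 13 u range 172 195 mean [0.3788 0.2945 0.1695] 21.0
0.17 126 u range 172 195 mean [0.3776 0.2927 0.1733] 23.5
0.175 50 u range 174 193 mean [0.3796 0.2912 0.1775] 65.5
0.18 61 u range 174 192 mean [0.3798 0.291  0.1825] 70.0
0.185 61 u range 173 192 mean [0.3798 0.2905 0.1877] 70.0
0.19 56 u range 173 192 mean [0.3793 0.2907 0.1925] 70.0
0.195 26 u range 172 191 mean [0.3766 0.2899 0.1967] 70.0
stand ((384.7537841796875, 282.30303955078125), (65.24728393554688, 67.0503921508789), 2.9037747383117676)
cup 185 [0.464 0.178 0.029]
```

play_rows(
  motion=[
    [0,-0.1,3,0,0,0,-1],
    [0,-0.1,6,0,0,0,-1],
    [0,-0.1,7.5,0,0,0,-1],
    [0,-0.1,9,0,0,0,-1],
    [0,-0.1,10,0,0,0,-1],
  ],
)

```text
clock: 22.45
position: [0.3831, 0.2822, 0.0976]
tool_rot: [-3.139, -0.002, -3.114]
force: [0.8, 0.5, -0.7]
grip_width: 0.0211
finger_force: 69.7
```

```bash
python3 mv.py .384 .2835 .0805 0 181.5
```

```text
clk 22.45 pos [0.3831 0.2822 0.0976] rot [-3.139e+00 -2.000e-03 -3.114e+00] F [ 0.8  0.5 -0.7] w 0.0211 ff 69.7 q [-0.15  0.62 -0.82  2.06  0.67  0.75  0.2 ]
move [-0.1, 0.13, 1.71] [-0.003, -0.002, 0.001]
```

play_rows(
  motion=[
    [0,0,0.6,0,0,0,-1],
    [0,0.1,1.1,0,0,0,-1],
    [0,0.1,1.5,0,0,0,-1],
    [0,0.1,1.7,0,0,0,-1],
    [0,0.1,1.7,0,0,0,-1],
  ],
)

```text
clock: 22.95
position: [0.3829, 0.2837, 0.081]
tool_rot: [-3.139, -0.003, -3.114]
force: [0.6, -0.8, -0.8]
grip_width: 0.0217
finger_force: 69.7
```

play_rows(
  motion=[
    [0,0,0,0,0,0,-0.4],
    [0,0,0,0,0,0,-0.2],
    [0,0,0,0,0,0,0],
    [0,0,0,0,0,0,0.1],
    [0,0,0,0,0,0,0.1],
  ],
)

```text
clock: 23.45
position: [0.3829, 0.2836, 0.081]
tool_rot: [-3.139, -0.003, -3.115]
force: [0.0, -0.6, 0.1]
grip_width: 0.0469
finger_force: 0.0
```

play_rows(
  motion=[
    [0,0,-2,0,0,0,0.1],
    [0,0,-5,0,0,0,0.1],
    [0,0,-8,0,0,0,0.1],
    [0,0,-11,0,0,0,0.1],
    [0,0,-13,0,0,0,0.1],
  ],
)

```text
clock: 23.95
position: [0.3834, 0.2842, 0.2128]
tool_rot: [-3.14, -0.002, -3.114]
force: [0.5, 0.1, -0.6]
grip_width: 0.047
finger_force: 0.0
```

```bash
cat > chk.py <<'E'
from workcell import viewer
from h import *
i=viewer.camera_info('scene');p,d=viewer.grab_frame('scene');P=cloud('scene',d,i); cv2.imwrite('pics/last.png',p[...,::-1])
h,s,v=np.moveaxis(cv2.cvtColor(np.ascontiguousarray(p[...,::-1]),cv2.COLOR_BGR2HSV).astype(int),-1,0)
x,y,z=np.moveaxis(P,-1,0)
g=(abs(h-60)<15)&(s>100)&(x>.33)&(x<.44)&(y>.23)&(y<.34)
if g.sum()>20:
    print('gauge zmax',np.nanmax(z[g]),'bottom slice',np.round(P[g&(z<.075)].mean(0),4),'upper',np.round(P[g&(z>.095)&(z<.115)].mean(0),4))
w=np.array([-.5,0,np.sqrt(.75)]); e1=np.array([np.sqrt(.75),0,.5]); hg=P@w+.2373; U=P@e1
for yc in (-.0175,.0625,.1425):
    t=(s<60)&(abs(y-yc)<.03)&(x>.47)&(x<.62)&(hg>.0475)&(hg<.056)
    if t.sum()>20: print('boss',yc,t.sum(),cv2.minEnclosingCircle((np.c_[U[t],y[t]]*1000).astype(np.float32)),round(float(np.median(hg[t])),4))
t=(s<60)&(x>.37)&(x<.49)&(y>-.17)&(y<.01)&(z>.03)&(z<.07)
k,l,st,_=cv2.connectedComponentsWithStats(t.astype(np.uint8))
for j in range(1,k):
    if st[j,4]>30:
        q=P[l==j]; top=q[q[:,2]>np.percentile(q[:,2],97)-.003]; print('tray obj',st[j].tolist(),'ztop',np.round(np.percentile(q[:,2],97),4),cv2.minEnclosingCircle((top[:,:2]*1000).astype(np.float32)),'zmean sd',np.std(top[:,2]))
E
python3 chk.py;python3 mv.py .44 .06 .24 30 180.3 .508 .0624 .115 30 180.3 .5143 .0624 .104 30 180.3
```

```text
gauge zmax 0.12653599389990783 bottom slice [0.3791 0.291  0.0665] upper [0.379  0.2909 0.105 ]
boss -0.0175 119 ((496.56097412109375, -15.726214408874512), 20.44437599182129) 0.0518
boss 0.0625 131 ((496.93878173828125, 64.57759857177734), 20.25185775756836) 0.0514
boss 0.1425 158 ((497.7717590332031, 143.20509338378906), 20.498741149902344) 0.0508
clk 24.0 pos [0.3841 0.285  0.2149] rot [-3.141 -0.    -3.114] F [1.3 2.3 4.5] w 0.047 ff 0.0 q [-0.02  0.46 -0.97  1.96  0.46  0.97  0.39]
move [-4.98, -22.64, -2.5] [0.005, -0.524, 0.022]
move [0.36, 0.2, 14.23] [0.0, 0.0, 0.0]
move [0.0, -0.0, 1.27] [0.0, 0.0, 0.0]
```

play_rows(
  motion=[
    [-0.7,-2.5,-0.6,0.001,-0.11,0.005,0.3],
    [-1.4,-5,-1.2,0.002,-0.22,0.01,0.3],
    [-2.1,-7.5,-1.8,0.003,-0.33,0.015,0.3],
    [-2.8,-10,-2.4,0.005,-0.44,0.02,0.3],
    [-3.4,-12.5,-2.9,0.006,-0.524,0.022,0.3],
  ],
)

```text
clock: 24.5
position: [0.4203, 0.1591, 0.2406]
tool_rot: [-3.139, 0.525, -3.135]
force: [1.2, -0.5, 0.5]
grip_width: 0.0557
finger_force: 0.0
```

```bash
python3 mv.py .484 .0624 .157 30 180.3 .519 .0624 .096 30 180.3 .5403 .0624 .0593 30 180.3
```

```text
clk 24.5 pos [0.4203 0.1591 0.2406] rot [-3.139  0.525 -3.135] F [ 1.2 -0.5  0.5] w 0.0557 ff 0.0 q [ 0.03  0.1  -0.81  2.37  1.    0.52 -0.03]
move [-1.27, -9.69, 10.42] [-0.002, 0.001, 0.001]
move [0.02, -0.02, 7.03] [0.0, 0.0, 0.0]
move [-0.01, -0.01, 4.24] [0.0, 0.0, 0.0]
```

play_rows(
  motion=[
    [-0.3,-2,2.5,0,0,0,0.3],
    [-0.6,-4,5,0,0,0,0.3],
    [-0.9,-6.5,7.5,0,0,0,0.3],
    [-1.2,-8.8,9.5,0,0,0,0.3],
    [-1.3,-9.7,10.4,0,0,0,0.3],
  ],
)

```text
clock: 25.0
position: [0.4842, 0.0611, 0.155]
tool_rot: [-3.138, 0.519, -3.137]
force: [0.4, 0.1, 1.3]
grip_width: 0.0554
finger_force: 0.0
```

play_rows(
  motion=[
    [0,0,1,0,0,0,0.3],
    [0,0,3,0,0,0,0.3],
    [0,0,5,0,0,0,0.3],
    [0,0,6.5,0,0,0,0.3],
    [0,0,7,0,0,0,0.3],
  ],
)

```text
clock: 25.5
position: [0.519, 0.0631, 0.0945]
tool_rot: [-3.139, 0.519, -3.136]
force: [0.4, -0.0, -0.2]
grip_width: 0.0551
finger_force: 0.0
```

```bash
python3 mv.py .5403 .0624 .0593 30 180.3; python3 look.py wrist w2; cp pics/w2.png pics/tmp.png
```

```text
clk 25.5 pos [0.519  0.0631 0.0945] rot [-3.139  0.519 -3.136] F [ 0.4 -0.  -0.2] w 0.0551 ff 0.0 q [ 0.2   0.56 -0.67  2.37  1.98  0.53 -0.63]
move [-0.11, -0.08, 4.11] [-0.002, -0.005, 0.0]
```

Descend, close and lift.

play_rows(
  motion=[
    [0,0,1,0,0,0,0.3],
    [-0.1,0,2,0,0,0,0.3],
    [-0.1,0,3,0,0,0,0.3],
    [-0.1,0,3.8,0,0,0,0.3],
    [-0.1,0,4.1,0,0,0,0.3],
  ],
)

```text
clock: 26.05
position: [0.5404, 0.063, 0.0599]
tool_rot: [-3.139, 0.52, -3.136]
force: [-0.7, -0.5, 1.4]
grip_width: 0.0559
finger_force: 0.0
```

play_rows(
  motion=[
    [0,0,0,0,0,0,0.1],
    [0,0,0,0,0,0,-0.1],
    [0,0,0,0,0,0,-0.5],
    [0,0,0,0,0,0,-1],
    [0,0,0,0,0,0,-1],
  ],
  squeeze=60,
)

```text
clock: 26.55
position: [0.5402, 0.0627, 0.061]
tool_rot: [-3.138, 0.521, -3.136]
force: [-4.4, -2.8, 6.3]
grip_width: 0.0386
finger_force: 60.7
```

```bash
python3 mv.py .5403 .0624 .0593 30 180.3
```

```text
clk 26.55 pos [0.5402 0.0627 0.061 ] rot [-3.138  0.521 -3.136] F [-4.4 -2.8  6.3] w 0.0386 ff 60.7 q [ 0.21  0.67 -0.67  2.33  2.07  0.59 -0.67]
move [0.07, -0.03, 0.16] [-0.003, -0.003, 0.001]
```

play_rows(
  motion=[
    [0,0,-1,0,0,0,-1],
    [0,0,-2.5,0,0,0,-1],
    [0,0,-4.5,0,0,0,-1],
    [0,0,-6.5,0,0,0,-1],
    [0,0,-8,0,0,0,-1],
  ],
)

```text
clock: 27.05
position: [0.4998, 0.0636, 0.1317]
tool_rot: [-3.139, 0.521, -3.135]
force: [0.5, -0.4, -2.4]
grip_width: 0.0389
finger_force: 60.8
```

```bash
python3 mv.py .46 .03 .19 10 175 .426 -.1057 .17 0 171 .426 -.1057 .026 0 171; python3 - <<'E'
from h import *
for n in('scene','side'):
    P=cloud(n); m=(P[...,0]>.36)&(P[...,0]<.48)&(P[...,1]>-.26)&(P[...,1]<-.1)&(P[...,2]>.06)&(P[...,2]<.4)
    q=P[m]
    for a in np.arange(.1,.4,.03):
        k=q[(q[:,2]>a)&(q[:,2]<a+.03)]
        if len(k)>5: print(n,round(a,2),len(k),np.round(k.min(0),3),np.round(k.max(0),3))
E
```

```text
clk 27.05 pos [0.4998 0.0636 0.1317] rot [-3.139  0.521 -3.135] F [ 0.5 -0.4 -2.4] w 0.0389 ff 60.8 q [ 0.18  0.43 -0.65  2.4   1.84  0.45 -0.54]
move [0.56, -3.35, -7.04] [0.03, 0.347, 0.088]
move [2.52, -13.81, 1.59] [0.006, 0.174, 0.07]
move [-0.0, -0.0, 14.4] [0.0, 0.0, 0.0]
scene 0.1 69 [ 0.408 -0.212  0.103] [ 0.432 -0.193  0.13 ]
scene 0.13 103 [ 0.399 -0.259  0.13 ] [ 0.434 -0.19   0.16 ]
scene 0.16 176 [ 0.399 -0.259  0.16 ] [ 0.434 -0.19   0.19 ]
scene 0.19 112 [ 0.387 -0.219  0.19 ] [ 0.454 -0.191  0.22 ]
scene 0.22 123 [ 0.405 -0.212  0.22 ] [ 0.433 -0.192  0.25 ]
scene 0.25 138 [ 0.406 -0.212  0.25 ] [ 0.433 -0.192  0.28 ]
scene 0.28 13 [ 0.412 -0.217  0.28 ] [ 0.428 -0.197  0.281]
side 0.1 190 [ 0.408 -0.222  0.104] [ 0.431 -0.206  0.13 ]
side 0.13 202 [ 0.405 -0.259  0.13 ] [ 0.434 -0.206  0.16 ]
side 0.16 413 [ 0.4  -0.26  0.16] [ 0.434 -0.205  0.19 ]
side 0.19 354 [ 0.39  -0.223  0.19 ] [ 0.453 -0.2    0.22 ]
side 0.22 333 [ 0.407 -0.224  0.22 ] [ 0.433 -0.208  0.25 ]
side 0.25 404 [ 0.407 -0.224  0.25 ] [ 0.433 -0.204  0.28 ]
side 0.28 45 [ 0.412 -0.219  0.28 ] [ 0.428 -0.2    0.282]
```

play_rows(
  motion=[
    [0.1,-0.7,-1.4,0.006,0.07,0.018,-1],
    [0.2,-1.4,-2.8,0.012,0.14,0.035,-1],
    [0.3,-2.1,-4.2,0.018,0.21,0.053,-1],
    [0.4,-2.8,-5.6,0.024,0.28,0.07,-1],
    [0.6,-3.4,-7,0.03,0.347,0.088,-1],
  ],
)

```text
clock: 27.55
position: [0.4759, 0.0244, 0.1714]
tool_rot: [-3.098, 0.3, 3.074]
force: [-0.3, -1.6, -2.5]
grip_width: 0.0389
finger_force: 60.9
```

```bash
python3 mv.py .426 -.1057 .16 0 171
```

```text
clk 27.55 pos [0.4759 0.0244 0.1714] rot [-3.098  0.3    3.074] F [-0.3 -1.6 -2.5] w 0.0389 ff 60.9 q [ 0.28  0.32 -0.65  2.25  0.78  0.5   0.5 ]
move [4.26, -13.31, 0.45] [-0.03, 0.301, 0.083]
```

play_rows(
  motion=[
    [0.4,-1.4,0,0,0.04,0.01,-1],
    [0.9,-2.8,0.1,-0.01,0.08,0.02,-1],
    [1.3,-4.2,0.1,-0.01,0.12,0.03,-1],
    [1.7,-5.6,0.2,-0.01,0.16,0.04,-1],
    [2.1,-7,0.2,-0.02,0.2,0.05,-1],
  ],
)

```text
clock: 28.05
position: [0.4514, -0.0448, 0.1661]
tool_rot: [-3.129, 0.103, 3.017]
force: [0.3, -0.5, -0.6]
grip_width: 0.039
finger_force: 60.9
```

```bash
python3 mv.py .426 -.1057 .16 0 171
```

```text
clk 28.05 pos [ 0.4514 -0.0448  0.1661] rot [-3.129  0.103  3.017] F [ 0.3 -0.5 -0.6] w 0.039 ff 60.9 q [ 0.56  0.38 -0.75  2.15  0.49  0.66  0.92]
move [1.82, -6.35, 0.5] [-0.011, 0.103, 0.032]
```

play_rows(
  motion=[
    [0.5,-1.6,0.1,0,0.03,0.01,-1],
    [0.9,-3.2,0.2,-0.005,0.06,0.02,-1],
    [1.4,-4.8,0.4,-0.01,0.09,0.03,-1],
    [1.8,-6.3,0.5,-0.011,0.103,0.032,-1],
    [1.8,-6.3,0.5,-0.011,0.103,0.032,-1],
  ],
)

```text
clock: 28.55
position: [0.4258, -0.1067, 0.1596]
tool_rot: [-3.141, 0.0, 2.982]
force: [0.4, 0.6, -1.1]
grip_width: 0.039
finger_force: 60.8
```

```bash
python3 mv.py .426 -.1057 .026 0 171
```

```text
clk 28.55 pos [ 0.4258 -0.1067  0.1596] rot [-3.141  0.     2.982] F [ 0.4  0.6 -1.1] w 0.039 ff 60.8 q [ 0.71  0.42 -0.75  2.11  0.42  0.76  1.1 ]
move [0.0, 0.11, 13.36] [-0.001, 0.0, -0.003]
```

play_rows(
  motion=[
    [0,0,3,0,0,0,-1],
    [0,0.1,6,0,0,0,-1],
    [0,0.1,9,0,0,0,-1],
    [0,0.1,11.5,0,0,0,-1],
    [0,0.1,12.8,0,0,0,-1],
  ],
)

```text
clock: 29.05
position: [0.4262, -0.1031, 0.0303]
tool_rot: [3.141, -0.0, 2.985]
force: [0.8, 0.1, -2.4]
grip_width: 0.0388
finger_force: 60.8
```

play_rows(
  motion=[
    [0,0,0.1,0,0,0,-1],
    [0,0,0.2,0,0,0,-1],
    [0,0,0.3,0,0,0,-1],
    [0,0,0.4,0,0,0,-1],
    [0,0,0.5,0,0,0,-1],
  ],
)

```text
clock: 29.55
position: [0.4268, -0.1046, 0.0269]
tool_rot: [-3.141, 0.001, 2.983]
force: [-0.4, 0.0, -1.8]
grip_width: 0.0392
finger_force: 60.9
```

```bash
python3 mv.py .426 -.1057 .0235 0 171;python3 chk.py
```

```text
clk 29.55 pos [ 0.4268 -0.1046  0.0269] rot [-3.141e+00  1.000e-03  2.983e+00] F [-0.4  0.  -1.8] w 0.0392 ff 60.9 q [ 0.5   0.65 -0.52  2.19  0.73  0.47  0.82]
move [0.06, -0.12, 0.34] [-0.001, 0.001, -0.001]
gauge zmax 0.1266475725977215 bottom slice [0.3792 0.2913 0.0665] upper [0.379  0.2909 0.1049]
boss -0.0175 119 ((496.4674377441406, -15.717037200927734), 19.999954223632812) 0.0516
boss 0.1425 159 ((499.04412841796875, 144.83445739746094), 20.88434600830078) 0.0508
tray obj [274, 167, 22, 22, 324] ztop 0.0678 ((421.79656982421875, -100.65470886230469), 32.06353759765625) zmean sd 0.0015041593196771128
```

play_rows(
  motion=[
    [0,0,0.1,0,0,0,-1],
    [0,0,0.2,0,0,0,-1],
    [0,0,0.2,0,0,0,-1],
    [0,0,0.3,0,0,0,-1],
    [0,0,0.3,0,0,0,-1],
  ],
)

```text
clock: 30.1
position: [0.4265, -0.1044, 0.0233]
tool_rot: [-3.141, -0.0, 2.984]
force: [0.6, 0.9, -1.3]
grip_width: 0.0391
finger_force: 60.9
```

play_rows(
  motion=[
    [0,0,0.05,0,0,0,-1],
    [0,0,0.1,0,0,0,-1],
    [0,0,0.15,0,0,0,-1],
    [0,0,0.2,0,0,0,-1],
    [0,0,0.2,0,0,0,-1],
  ],
)

```text
clock: 30.6
position: [0.4268, -0.1046, 0.0222]
tool_rot: [-3.14, 0.001, 2.984]
force: [-5.3, 0.1, 26.4]
grip_width: 0.0391
finger_force: 63.4
```

play_rows(
  motion=[
    [0,0,-0.05,0,0,0,-0.1],
    [0,0,-0.05,0,0,0,0.1],
    [0,0,-0.05,0,0,0,0.25],
    [0,0,-0.05,0,0,0,0.25],
    [0,0,-0.05,0,0,0,0.25],
  ],
)

```text
clock: 31.1
position: [0.4265, -0.1044, 0.0219]
tool_rot: [-3.141, -0.0, 2.984]
force: [-0.0, -0.1, 0.0]
grip_width: 0.0534
finger_force: 0.0
```

play_rows(
  motion=[
    [0,0,-1.5,0,0,0,0.25],
    [0,0,-4,0,0,0,0.25],
    [0,0,-7.5,0,0,0,0.25],
    [0,0,-11,0,0,0,0.25],
    [0,0,-14,0,0,0,0.25],
  ],
)

```text
clock: 31.6
position: [0.4264, -0.1042, 0.1635]
tool_rot: [-3.141, 0.0, 2.984]
force: [-0.1, -0.9, 0.3]
grip_width: 0.0534
finger_force: 0.0
```

```bash
python3 chk.py; python3 mv.py .47 -.02 .17 15 176 .4862 -.0178 .154 30 180.3 .519 -.0178 .096 30 180.3
```

```text
gauge zmax 0.1269128657070919 bottom slice [0.3789 0.2913 0.0665] upper [0.379  0.2912 0.1052]
boss -0.0175 118 ((496.45489501953125, -15.497953414916992), 20.516693115234375) 0.0517
boss 0.1425 153 ((498.1400451660156, 144.49110412597656), 19.86893653869629) 0.0511
tray obj [276, 174, 16, 15, 206] ztop 0.0546 ((425.9883117675781, -101.83987426757812), 19.42642593383789) zmean sd 0.0008923946171257569
clk 31.65 pos [ 0.428  -0.1043  0.167 ] rot [-3.141  0.004  2.984] F [ 4.5 -0.2  6.5] w 0.0536 ff 0.0 q [ 0.72  0.41 -0.77  2.1   0.41  0.77  1.1 ]
move [-2.83, 8.98, -0.29] [-0.013, -0.257, -0.087]
move [-1.13, 0.33, 1.96] [-0.029, -0.262, -0.07]
move [0.06, -0.02, 6.66] [0.0, 0.0, 0.0]
```

play_rows(
  motion=[
    [-0.6,1.8,0,-0.003,-0.05,-0.017,0.25],
    [-1.2,3.6,-0.1,-0.006,-0.1,-0.035,0.25],
    [-1.7,5.4,-0.2,-0.009,-0.15,-0.052,0.25],
    [-2.3,7.2,-0.2,-0.012,-0.2,-0.07,0.25],
    [-2.8,9,-0.3,-0.013,-0.257,-0.087,0.25],
  ],
)

```text
clock: 32.15
position: [0.4686, -0.0192, 0.1649]
tool_rot: [3.139, 0.259, 3.071]
force: [1.0, -1.1, -0.5]
grip_width: 0.0534
finger_force: 0.0
```

```bash
python3 mv.py .4862 -.0178 .154 30 180.3
```

```text
clk 32.15 pos [ 0.4686 -0.0192  0.1649] rot [3.139 0.259 3.071] F [ 1.  -1.1 -0.5] w 0.0534 ff 0.0 q [ 0.47  0.34 -0.7   2.24  0.65  0.46  0.76]
move [-1.41, 0.26, 1.5] [-0.027, -0.264, -0.07]
```

play_rows(
  motion=[
    [-0.2,0,0.2,-0.003,-0.03,-0.007,0.25],
    [-0.4,0.1,0.4,-0.006,-0.06,-0.014,0.25],
    [-0.5,0.1,0.5,-0.009,-0.09,-0.021,0.25],
    [-0.7,0.1,0.7,-0.012,-0.12,-0.028,0.25],
    [-0.8,0.2,0.8,-0.015,-0.15,-0.035,0.25],
  ],
)

```text
clock: 32.65
position: [0.4781, -0.0186, 0.1591]
tool_rot: [3.136, 0.408, 3.108]
force: [0.8, -0.2, -0.2]
grip_width: 0.0534
finger_force: 0.0
```

```bash
python3 mv.py .4862 -.0178 .154 30 180.3
```

```text
clk 32.65 pos [ 0.4781 -0.0186  0.1591] rot [3.136 0.408 3.108] F [ 0.8 -0.2 -0.2] w 0.0534 ff 0.0 q [ 0.27  0.3  -0.46  2.35  1.06  0.23  0.38]
move [-0.54, 0.1, 0.79] [-0.013, -0.116, -0.035]
```

play_rows(
  motion=[
    [-0.1,0,0.2,-0.003,-0.03,-0.009,0.25],
    [-0.3,0,0.4,-0.006,-0.06,-0.018,0.25],
    [-0.4,0.1,0.6,-0.01,-0.09,-0.027,0.25],
    [-0.5,0.1,0.8,-0.013,-0.116,-0.035,0.25],
    [-0.5,0.1,0.8,-0.013,-0.116,-0.035,0.25],
  ],
)

```text
clock: 33.15
position: [0.4858, -0.0173, 0.1536]
tool_rot: [3.141, 0.525, -3.135]
force: [0.2, 0.0, 0.1]
grip_width: 0.0532
finger_force: 0.0
```

```bash
python3 mv.py .519 -.0178 .096 30 180.3
```

```text
clk 33.15 pos [ 0.4858 -0.0173  0.1536] rot [ 3.141  0.525 -3.135] F [0.2 0.  0.1] w 0.0532 ff 0.0 q [ 0.38  0.34 -0.59  2.43  1.96  0.27 -0.46]
move [0.01, -0.08, 6.65] [0.001, 0.001, 0.001]
```

play_rows(
  motion=[
    [0,-0.1,1,0,0,0,0.3],
    [0,-0.1,2.5,0,0,0,0.3],
    [0,-0.1,4.5,0,0,0,0.3],
    [0,-0.1,6,0,0,0,0.3],
    [0,-0.1,6.6,0,0,0,0.3],
  ],
)

```text
clock: 33.65
position: [0.519, -0.0185, 0.0954]
tool_rot: [3.14, 0.522, -3.137]
force: [-0.0, 0.5, -0.4]
grip_width: 0.0557
finger_force: 0.0
```

```bash
python3 mv.py .5401 -.0178 .0597 30 180.3
```

```text
clk 33.65 pos [ 0.519  -0.0185  0.0954] rot [ 3.14   0.522 -3.137] F [-0.   0.5 -0.4] w 0.0557 ff 0.0 q [ 0.43  0.56 -0.67  2.38  2.14  0.44 -0.58]
move [-0.05, 0.06, 4.15] [0.001, -0.002, -0.001]
```

play_rows(
  motion=[
    [0,0,1,0,0,0,0.3],
    [0,0,2,0,0,0,0.3],
    [0,0,3,0,0,0,0.3],
    [0,0,3.8,0,0,0,0.3],
    [0,0,4.1,0,0,0,0.3],
  ],
)

```text
clock: 34.15
position: [0.5396, -0.0185, 0.0604]
tool_rot: [3.141, 0.523, -3.137]
force: [0.3, -0.1, -0.1]
grip_width: 0.0554
finger_force: 0.0
```

play_rows(
  motion=[
    [0,0,0,0,0,0,0.1],
    [0,0,0,0,0,0,-0.1],
    [0,0,0,0,0,0,-0.5],
    [0,0,0,0,0,0,-1],
    [0,0,0,0,0,0,-1],
  ],
  squeeze=60,
)

```text
clock: 34.65
position: [0.5393, -0.0182, 0.0614]
tool_rot: [3.141, 0.523, -3.136]
force: [-5.5, 3.9, 6.0]
grip_width: 0.0391
finger_force: 60.6
```

play_rows(
  motion=[
    [0,0,-1,0,0,0,-1],
    [0,0,-2.5,0,0,0,-1],
    [0,0,-4.5,0,0,0,-1],
    [0,0,-6,0,0,0,-1],
    [0,0,-7,0,0,0,-1],
  ],
)

```text
clock: 35.15
position: [0.5038, -0.0192, 0.1232]
tool_rot: [-3.141, 0.524, -3.137]
force: [-0.7, -0.4, -2.5]
grip_width: 0.0389
finger_force: 61.2
```

```bash
python3 mv.py .475 -.025 .165 20 177 .4372 -.0346 .16 0 171
```

```text
clk 35.15 pos [ 0.5038 -0.0192  0.1232] rot [-3.141  0.524 -3.137] F [-0.7 -0.4 -2.5] w 0.0389 ff 61.2 q [ 0.42  0.46 -0.66  2.41  2.07  0.37 -0.54]
move [0.4, -0.57, -5.06] [0.023, 0.175, 0.052]
move [3.67, -1.16, -0.8] [0.018, 0.349, 0.104]
```

play_rows(
  motion=[
    [0.1,-0.1,-1,0.004,0.03,0.01,-1],
    [0.2,-0.2,-2,0.009,0.07,0.02,-1],
    [0.2,-0.3,-3,0.014,0.1,0.03,-1],
    [0.3,-0.5,-4,0.018,0.14,0.04,-1],
    [0.4,-0.6,-5,0.023,0.175,0.052,-1],
  ],
)

```text
clock: 35.65
position: [0.4849, -0.0299, 0.1533]
tool_rot: [-3.123, 0.4, 3.103]
force: [-0.3, -0.7, -3.0]
grip_width: 0.0387
finger_force: 61.2
```

```bash
python3 mv.py .4372 -.0346 .16 0 171
```

```text
clk 35.65 pos [ 0.4849 -0.0299  0.1533] rot [-3.123  0.4    3.103] F [-0.3 -0.7 -3. ] w 0.0387 ff 61.2 q [ 0.25  0.32 -0.43  2.34  1.09  0.25  0.36]
move [4.12, -0.7, -2.45] [0.005, 0.4, 0.113]
```

play_rows(
  motion=[
    [0.4,-0.1,-0.3,0,0.04,0.011,-1],
    [0.8,-0.2,-0.5,0,0.08,0.022,-1],
    [1.2,-0.2,-0.8,0,0.12,0.033,-1],
    [1.7,-0.3,-1,0.002,0.17,0.045,-1],
    [2.1,-0.4,-1.2,0.002,0.21,0.06,-1],
  ],
)

```text
clock: 36.15
position: [0.4607, -0.0332, 0.1561]
tool_rot: [-3.14, 0.189, 3.036]
force: [-0.3, 0.0, -2.6]
grip_width: 0.0386
finger_force: 61.2
```

```bash
python3 mv.py .4372 -.0346 .16 0 171
```

```text
clk 36.15 pos [ 0.4607 -0.0332  0.1561] rot [-3.14   0.189  3.036] F [-0.3  0.  -2.6] w 0.0386 ff 61.2 q [ 0.5   0.37 -0.7   2.21  0.58  0.53  0.83]
move [2.21, -0.38, -0.82] [0.004, 0.189, 0.052]
```

play_rows(
  motion=[
    [0.5,-0.1,-0.2,0,0.05,0.013,-1],
    [1.1,-0.2,-0.4,0.002,0.1,0.026,-1],
    [1.7,-0.3,-0.6,0.003,0.15,0.04,-1],
    [2.2,-0.4,-0.8,0.004,0.189,0.052,-1],
    [2.2,-0.4,-0.8,0.004,0.189,0.052,-1],
  ],
)

```text
clock: 36.65
position: [0.4378, -0.0349, 0.1595]
tool_rot: [-3.141, 0.001, 2.984]
force: [1.0, 0.7, -2.9]
grip_width: 0.039
finger_force: 61.2
```

```bash
python3 mv.py .4372 -.0346 .03 0 171
```

```text
clk 36.65 pos [ 0.4378 -0.0349  0.1595] rot [-3.141e+00  1.000e-03  2.984e+00] F [ 1.   0.7 -2.9] w 0.039 ff 61.2 q [ 0.55  0.42 -0.76  2.11  0.42  0.76  0.94]
move [0.08, 0.02, 12.95] [-0.0, 0.001, -0.001]
```

play_rows(
  motion=[
    [0,0,3,0,0,0,-1],
    [0,0,6,0,0,0,-1],
    [0,0,9,0,0,0,-1],
    [0,0,11.5,0,0,0,-1],
    [0,0,13,0,0,0,-1],
  ],
)

```text
clock: 37.15
position: [0.4373, -0.0344, 0.0279]
tool_rot: [3.141, 0.001, 2.986]
force: [0.3, -0.2, -1.5]
grip_width: 0.0389
finger_force: 61.2
```

play_rows(
  motion=[
    [0,0,0.1,0,0,0,-1],
    [0,0,0.2,0,0,0,-1],
    [0,0,0.3,0,0,0,-1],
    [0,0,0.4,0,0,0,-1],
    [0,0,0.4,0,0,0,-1],
  ],
)

```text
clock: 37.65
position: [0.4383, -0.0348, 0.0256]
tool_rot: [-3.141, 0.002, 2.985]
force: [0.8, -0.3, -2.8]
grip_width: 0.0388
finger_force: 61.2
```

play_rows(
  motion=[
    [0,0,0.05,0,0,0,-1],
    [0,0,0.1,0,0,0,-1],
    [0,0,0.2,0,0,0,-1],
    [0,0,0.25,0,0,0,-1],
    [0,0,0.25,0,0,0,-1],
  ],
)

```text
clock: 38.15
position: [0.4381, -0.0346, 0.0227]
tool_rot: [-3.141, 0.002, 2.985]
force: [-0.6, -1.8, 0.1]
grip_width: 0.0389
finger_force: 61.5
```

play_rows(
  motion=[
    [0,0,0,0,0,0,-0.1],
    [0,0,0,0,0,0,0.1],
    [0,0,0,0,0,0,0.25],
    [0,0,0,0,0,0,0.25],
    [0,0,0,0,0,0,0.25],
  ],
)

```text
clock: 38.65
position: [0.438, -0.0346, 0.0227]
tool_rot: [-3.141, 0.001, 2.985]
force: [-0.5, -0.1, -0.3]
grip_width: 0.0536
finger_force: 0.0
```

play_rows(
  motion=[
    [0,0,-1.5,0,0,0,0.25],
    [0,0,-4,0,0,0,0.25],
    [0,0,-7.5,0,0,0,0.25],
    [0,0,-11,0,0,0,0.25],
    [0,0,-15,0,0,0,0.25],
  ],
)

```text
clock: 39.15
position: [0.4372, -0.0344, 0.1737]
tool_rot: [-3.142, 0.0, 2.986]
force: [-0.1, -0.8, 1.3]
grip_width: 0.0533
finger_force: 0.0
```

play_rows(
  motion=[
    [0,0,-1,0,0,0,0.25],
    [0,0,-2,0,0,0,0.25],
    [0,0,-3,0,0,0,0.25],
    [0,0,-3,0,0,0,0.25],
    [0,0,-3,0,0,0,0.25],
  ],
)

```text
clock: 39.65
position: [0.4376, -0.0346, 0.2021]
tool_rot: [-3.141, 0.001, 2.985]
force: [-0.2, 1.1, 0.4]
grip_width: 0.053
finger_force: 0.0
```

```bash
python3 chk.py; python3 - <<'E'
import cv2
im=cv2.imread('pics/last.png')[140:300,130:330]; cv2.imwrite('pics/final.png',cv2.resize(im,None,fx=3.7,fy=3.7,interpolation=cv2.INTER_CUBIC))
E
```

```text
gauge zmax 0.12684842461585435 bottom slice [0.379  0.2911 0.0664] upper [0.3789 0.291  0.1048]
boss 0.1425 161 ((497.9322509765625, 144.52182006835938), 20.201520919799805) 0.0509
tray obj [276, 174, 16, 14, 206] ztop 0.0543 ((424.5640869140625, -100.9241943359375), 20.743743896484375) zmean sd 0.0007875734286360136
tray obj [257, 181, 16, 16, 228] ztop 0.0546 ((436.67596435546875, -33.24717330932617), 19.83238410949707) zmean sd 0.0008663671259722239
```

View pics/final.png

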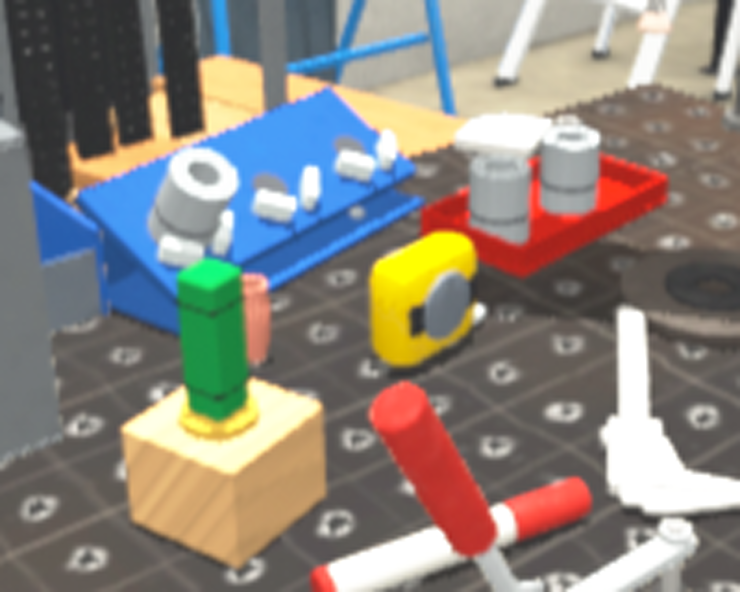

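The picture shows the gauge hanging in its stand (about 210,350), the left boss still in the rack (195,200) and two bosses upright in the tray (500,200 and 570,170). Nothing else looks disturbed.

```bash
python3 -c "
from workcell import bot
print(bot.job_done())"
```

```text
the job is handed in; nothing more can be done
None
```

The job is handed in, with no verdict shown. The left boss passed and stays in the rack; the middle and right bosses failed and stand upright in the red tray, and the gauge is back in its stand.

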